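Clamp the ball-ended gauge bar in the V-block

ROBOT

A 6-joint arm with a two-finger parallel gripper is mounted at the origin on the work surface. World frame = base frame: x ahead of the robot, y to its left, z up, the work surface at z = 0. Lengths are in m, angles in rad, forces in N, time in s.
With the tool pointing down it reaches from about 0.35 to 0.975 m from the base axis. Payload 4.9 kg.
Tool frame: the origin (TCP) lies on the centre line of the jaws, within the pads' length; the fingertips stand 11 mm ahead of it and the grasp point (between the pads) lies 8 mm behind it (manip.finger_overhang is the distance from the TCP to the fingertips, in m); y points along the fingers, z is the direction in which the jaws open and shut, and the axes are right-handed (so a half turn about y gives the same grasp; the last joint's range is limited). The gripper opens to 85 mm and grips with 20 to 120 N. Pads are 22 mm wide; open, the fingers measure 114 mm over their backs; the gripper's body (76 mm by 85 mm) begins 54 mm behind the grasp point. The pads swing forward as they close: fully open they stand 13 mm farther back than shut.
Start: joints at [1.198, 0.053, 1.613, -0, 1.476, -0.119], TCP at [0.157, 0.605, 0.206] pointing down, gripper open.
Joint ranges: [-3.01, 3.01], [-1.01, 2.22], [0.06, 2.58], [-1.02, 4.17], [0.09, 2.62], [-3.14, 3.14]. Speed limits (rad/s): [2.57, 2.57, 3.14, 3.14, 3.14, 3.14].

INTERFACE

Orientations are given as a unit quaternion [w, x, y, z].
In Python, from plant import readout, cams, workorder, manip gives the robot as it stands.
- The arm moves only by the tool play_rows, never from a script. Its arguments are lists of equal length, an entry for each row: "slide": the shift along the tool's x, y, z in cm, a list of three; "yaw": the turn about the tool's y in degrees; "grip": the closure, from -1 (fully open) to 1 (shut), so that 0 is half open. In form: {"slide": [[x, y, z], ...], "yaw": [yaw, ...], "grip": [grip, ...]}. A call has 1 to 12 rows; each row shifts and turns the commanded pose from where the row before left it, along the tool's axes as they then stand; what a row does not reach is not made up. A row lasts 1/10 s, in which the tool goes at most 50 mm and 8.59 degrees, less where a joint would pass 70% of its speed; a pose out of reach is approached as far as the arm can. A call with a gripper value outside its range is refused whole. The fingers move at their own pace and stop on an object; the grip force is fixed at half the most. Time passes only in rows, so rows that do not move let the fingers close. It gives the time, the measured TCP pose, the force and the opening at its end, in the units of the state.
- readout.state(): the state, without advancing time (a new reading comes with each control period).
- cams.grab_frame(name): name is "scene" or "top" or "wrist"; returns a dict with "image" (400x640x3 uint8, red, green, blue), "mtx" (3x3 intrinsics, pixels), "R" (3x3) and "t" (3): a world point X has camera coordinates R X + t; the wrist camera has in their place "mount" (4x4, takes a point from camera to tool coordinates, whose origin is the TCP and whose axes are the tool frame's). Camera axes: x right, y down, z forward; pixel columns grow to the right and rows downward; lengths in m; the calibration is good to about 2 mm. A picture is of the moment at which its call begins: read the wrist's pose just before it. There is no depth.
- workorder.job_done(): hands the job in, once; it reports no verdict.
The state is a dict: "time": time; "joint_pos": joint angles; "joint_vel": joint speeds; "joint_efforts": joint torques, N m; "tool_pos": TCP position; "tool_rot": TCP orientation; "contact_force": force on the tool from outside, world axes, zero at the start; "ft_torque": the same for the moment, N m; "gripper_width": opening from 0.0 (shut) to 1.0 (fully open).
Only numpy, scipy, OpenCV 4.12 (cv2) and the standard library are available. Lean on these libraries where they do the work, as an engineer would, in place of code of your own. Each camera call takes 0.05 s, during which the arm holds its last target.

TASK

Take the gauge bar with the ball on its end out of the sloping rack and lay it gently in the V-block fixture, with the middle of its shaft midway between the two jaws and the ball at the end away from the strap, so that it sits down in both Vs. Let go of it, then swing the hinged strap over and press it down until it lies on the bar. Leave the plain bar in the rack and do not push the other things on the bench about.

Things in the scene. Friction and masses are not known exactly. Their poses are not given: they have to be found in the camera images.
- ball_bar_mid (a point): Middle of the shaft of the bar to clamp: steel, 18 mm diameter, 160 mm long, 0.3 to 0.4 kg, with a 24 mm ball on one end. x axis along the bar to the ball. It starts in one of the rack's two places, rising 30 degrees to its ball end (rack +x), so a square grip is tilted 30 degrees. The shaft is clear at its sides and below for 45 mm either way from here; 100 mm to the side lies the other bar.
- ball (a point): Centre of the 24 mm ball on the end of that bar, 98 mm from the middle of its shaft.
- plain_bar_mid (a point): Middle of the other bar in the rack: the same 18 mm by 160 mm steel shaft without a ball, to be left where it is. It lies in the rack's other place, parallel to the first.
- rack: Grey metal rack on a dark plate 170 x 170 mm, fixed. Origin on the bench under its middle, +x the way the bars rise (roughly away from the robot), z up. Two places at y = +50 and -50 mm, bar middles 95 mm above the bench; each has two small V rests 55 mm either side of the bar's middle and a stop at the foot. Which bar is in which place varies.
- fixture: V-block fixture, fixed: dark plate 190 x 116 x 12 mm, two steel jaws 22 mm thick, 64 wide, 72 high, each with a 90 degree V 40 mm wide at the mouth. Origin on the bench under its middle, x along the groove (roughly away from the robot), z up. Jaws at x = -55 and +55 mm, an 88 mm gap between them for the fingers. The strap is on the -x jaw, so the ball points to +x.
- seat (a point): Where the middle of the shaft belongs when the bar is seated: on the fixture's axis (x = 0, y = 0), 65 mm above the bench. Axes as the fixture.
- strap_hinge (a point): Middle of the strap's hinge pin, at x = -60, y = 45, z = 77 mm in the fixture's frame; the pin lies along the fixture's x.
- strap (a joint): Angle of the strap, an aluminium bar 18 mm wide, 6 thick, 89 long from the hinge. 0: level across the groove on a seated bar, pointing from the hinge to the fixture's -y, its top 80 mm above the bench. pi/2: upright. Starts at 1.9 to 2.4, leaning out over the +y side (stop 2.5). Friction (0.08 N m) holds it where it is left; it does not fall shut. A press of 6 N closes it.
- strap_grip (a point): Point on the strap near its free end, at the middle of its width and thickness, 70 mm from the hinge axis. x axis across the strap's 18 mm width, parallel to the hinge.
- collar: Bystander: steel ring 42 mm in diameter, 18 mm high, on the bench between fixture and rack; origin under its middle.
- ball_post: Bystander: upright aluminium post 69 mm across its foot, 185 mm high, with a steel ball on a stem on top, at the far side; origin under its middle.
- dish: Bystander: pale blue bowl 110 mm across, 35 mm high, at the far side; origin under its middle.
- jar: Bystander: clear jar with a black lid, 48 mm in diameter, 60 mm high, between robot and work; origin under its middle.
- driver: Bystander: screwdriver with a black handle lying near the robot on the left; origin under its middle.
- parallel: Bystander: flat steel bar 220 x 32 x 10 mm lying at the far side; origin under its middle.
Mind the look-alikes: they are no part of the job. What is shaped like the fixture but pink is not meant.

How it is judged:
By the outcome, as a careful person would: the job done as asked, in the order asked, and still so for the second after the job is handed in, with the robot touching nothing.
It also fails if it takes over 61 s, if anything falls off the work surface, if the arm or the gripper's body presses on something with over 40 N, if the wrist force passes 120 N, or if a joint passes its speed limit or range.

## Working session

There is one attempt and no reset: what is moved stays moved. The work goes in short steps, Python scripts to look and compute and a tool call to move; the robot and the scene stay as the last step left them, time stands still between calls to the robot, and variables do not carry over. Pictures are saved under pics/ and viewed, and the job is handed in when it is done.

Besides the shell and the picture viewer there is one more tool, called after "Emit:" as name(argument=value, ...) on one line, values as JSON. play_rows: Moves the arm, as the interface text tells. Its arguments: {"type":"object","properties":{"slide":{"type":"array","items":{"type":"array","items":{"type":"number"}}},"yaw":{"type":"array","items":{"type":"number"}},"grip":{"type":"array","items":{"type":"number"}}},"required":["slide","yaw","grip"]}

```bash
ls; mkdir -p pics; python3 - <<'E'
from plant import readout,cams,manip
import cv2,numpy as np
print(readout.state()); print([a for a in dir(manip) if a[0]!='_'])
np.set_printoptions(precision=4,suppress=True)
for n in ["scene","top","wrist"]:
    f=cams.grab_frame(n); cv2.imwrite(f"pics/{n}0.png",f["image"][:,:,::-1])
    print(n,{k:v for k,v in f.items() if k!="image"})
E
```

```text
pics
{'time': 0.0, 'joint_pos': array([ 1.19797009e+00,  5.33816992e-02,  1.61432566e+00,  1.88676558e-05,
        1.47599197e+00, -1.19024893e-01]), 'joint_vel': array([ 1.05014651e-03,  8.46586351e-05, -2.48984514e-04,  1.83044692e-03,
        1.52619884e-03, -4.37636246e-04]), 'joint_efforts': array([-5.05546850e-04, -3.93677473e+01, -3.70180357e+01, -1.73750359e-04,
        7.08263658e-03,  1.78147519e-05]), 'tool_pos': array([0.15668519, 0.60433089, 0.20442877]), 'tool_rot': array([-0.70069961,  0.70214119, -0.08968004,  0.0893045 ]), 'contact_force': array([-0.16523845,  1.10796499,  0.01787939]), 'ft_torque': array([ 0.08304762,  0.0835506 , -0.0323872 ]), 'gripper_width': 0.9986129963031721}
['IKError', 'finger_overhang']
scene {'mtx': array([[437.376 ,   0.    , 323.0022],
       [  0.    , 437.376 , 204.7016],
       [  0.    ,   0.    ,   1.    ]]), 'R': array([[-0.8711,  0.4907, -0.0212],
       [ 0.3534,  0.5961, -0.7209],
       [-0.3411, -0.6355, -0.6927]]), 't': array([ 0.5095, -0.0214,  1.5323])}
top {'mtx': array([[440.166 ,   0.    , 328.8674],
       [  0.    , 440.166 , 204.573 ],
       [  0.    ,   0.    ,   1.    ]]), 'R': array([[-0.0154, -0.9998,  0.0082],
       [-0.9938,  0.0144, -0.1104],
       [ 0.1103, -0.0099, -0.9938]]), 't': array([-0.1026,  0.5114,  1.4986])}
wrist {'mtx': array([[311.3602,   0.    , 315.8684],
       [  0.    , 311.3602, 198.8281],
       [  0.    ,   0.    ,   1.    ]]), 'mount': array([[-0.0008,  0.966 ,  0.2585, -0.0658],
       [ 0.0004, -0.2585,  0.966 , -0.1681],
       [ 1.    ,  0.0008, -0.0002, -0.0005],
       [ 0.    ,  0.    ,  0.    ,  1.    ]])}
```

View pics/scene0.png

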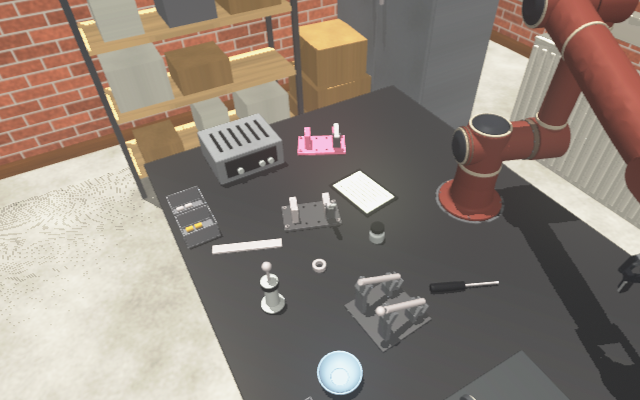

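View pics/top0.png

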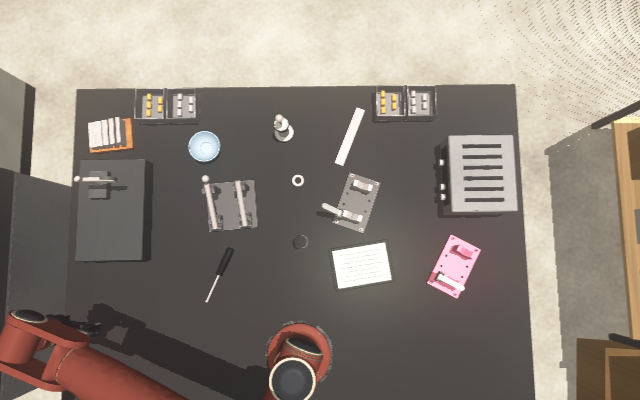

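View pics/wrist0.png

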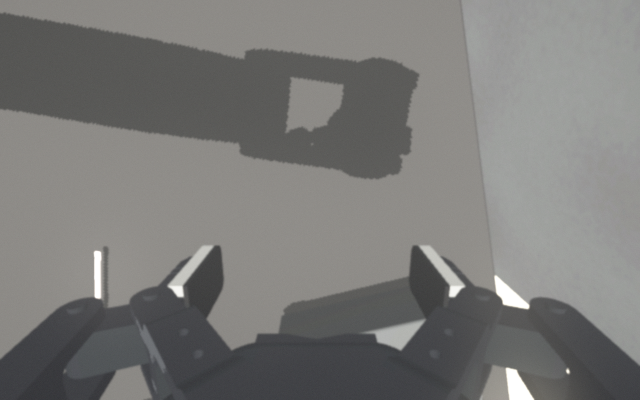

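The top view shows the rack near (230,205), the fixture near (355,203), a pink look-alike at (455,265) and another stand at the left. I'll zoom in on them.

```bash
python3 - <<'E'
import cv2,numpy as np
t=cv2.imread("pics/top0.png");s=cv2.imread("pics/scene0.png")
a=cv2.resize(t[165:245,190:270],(400,400),interpolation=cv2.INTER_CUBIC)
b=cv2.resize(t[165:245,315:395],(400,400),interpolation=cv2.INTER_CUBIC)
c=np.hstack([a,b]);cv2.imwrite("pics/z1.png",c)
a=cv2.resize(s[255:355,340:440],(400,400),interpolation=cv2.INTER_CUBIC)
b=cv2.resize(s[175:245,275:345],(400,400),interpolation=cv2.INTER_CUBIC)
cv2.imwrite("pics/z2.png",np.hstack([a,b]))
E
```

```text
(no output)
```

View pics/z1.png

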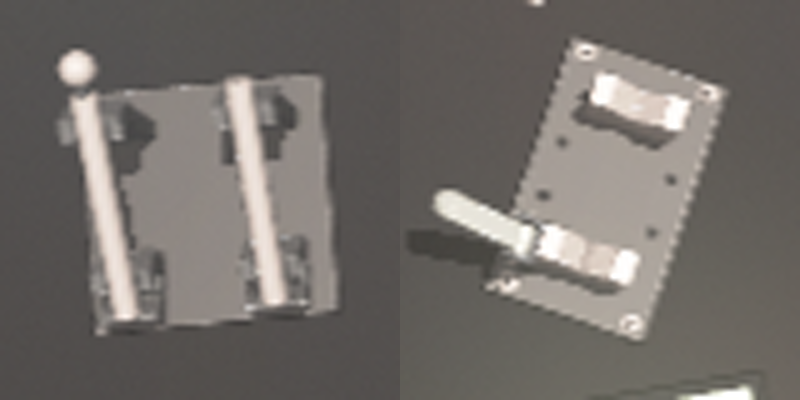

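View pics/z2.png

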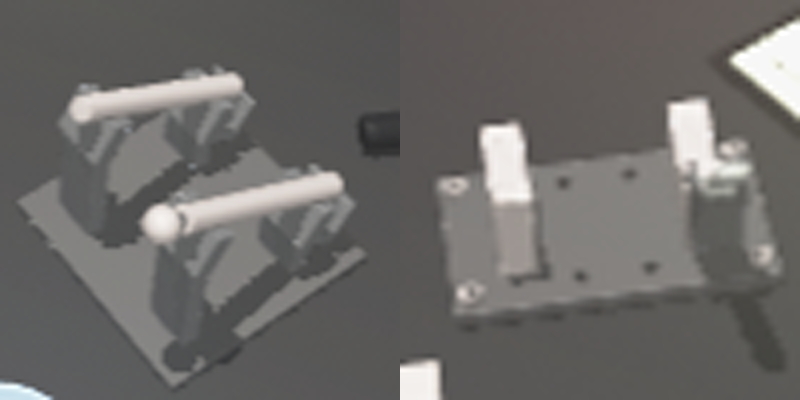

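```bash
cat > h.py <<'E'
from plant import readout,cams
import numpy as np,cv2
from scipy.spatial.transform import Rotation as Ro
np.set_printoptions(precision=4,suppress=True)
K={"top":np.array([[440.166,0,328.8674],[0,440.166,204.573],[0,0,1]]),"scene":np.array([[437.376,0,323.0022],[0,437.376,204.7016],[0,0,1]])}
def cal():
    r={}
    for n in("top","scene"):
        f=cams.grab_frame(n); r[n]=(f["mtx"],f["R"],f["t"])
    np.savez("cal.npz",**{n+k:v for n in r for k,v in zip("KRt",r[n])})
def getcal(n):
    d=np.load("cal.npz");return d[n+"K"],d[n+"R"],d[n+"t"]
def wrist(name=None):
    s=readout.state();f=cams.grab_frame("wrist")
    q=s["tool_rot"];T=np.eye(4);T[:3,:3]=Ro.from_quat([q[1],q[2],q[3],q[0]]).as_matrix();T[:3,3]=s["tool_pos"]
    C=T@f["mount"];R=C[:3,:3].T;t=-R@C[:3,3]
    if name: cv2.imwrite(f"pics/{name}.png",f["image"][:,:,::-1]);np.savez(f"pics/{name}.npz",K=f["mtx"],R=R,t=t)
    return f["image"],f["mtx"],R,t
def ray(c,uv):
    K,R,t=c; d=R.T@np.linalg.inv(K)@np.array([*uv,1.]);o=-R.T@t
    return o,d/np.linalg.norm(d)
def onz(c,uv,z):
    o,d=ray(c,uv);return o+d*(z-o[2])/d[2]
def tri(cs,uvs):
    A=np.zeros((3,3));b=np.zeros(3);L=[]
    for c,uv in zip(cs,uvs):
        o,d=ray(c,uv);P=np.eye(3)-np.outer(d,d);A+=P;b+=P@o;L.append((o,P))
    X=np.linalg.solve(A,b);return X,[np.linalg.norm(P@(X-o)) for o,P in L]
def wc(name):
    d=np.load(f"pics/{name}.npz");return d["K"],d["R"],d["t"]
def Rq(q):return Ro.from_quat([q[1],q[2],q[3],q[0]]).as_matrix()
E
python3 - <<'E'
from h import *
cal();T=getcal("top");S=getcal("scene")
z=lambda x,y,ox,oy,k:((x+.5)/k-.5+ox,(y+.5)/k-.5+oy)
print("fixture corners")
P=[onz(T,z(x-400,y,315,165,5),.012) for x,y in[(573,38),(728,92),(645,340),(487,288)]]
print(np.array(P),np.mean(P,0)); 
Q=[onz(S,z(x-400,y,275,175,400/70),.012) for x,y in[(438,178),(740,140),(782,285),(458,318)]]
print(np.array(Q),np.mean(Q,0))
print("rack")
P=[onz(T,z(x,y,190,165,5),.01) for x,y in[(321,75),(338,311),(97,333)]]
print(np.array(P))
print("bars")
for n,a,b in[("ball",(77,68),(163,223)),("bar foot",(126,318),(336,184)),("plain top",(238,80),(78,107)),("plain foot",(277,302),(238,84))]:
    print(n,*tri([T,S],[z(*a,190,165,5),z(*b,340,255,4)]))
print("strap tip top", onz(T,z(440-400,200,315,165,5),.12))
print("collar",onz(T,(298,180.5),.018),"jar",onz(T,(301,241),.06),"post",onz(T,(284,136),.0),onz(T,(280,119),.17))
print(Rq(readout.state()["tool_rot"]))
E
```

```text
fixture corners
[[ 0.6258 -0.1841  0.012 ]
 [ 0.5856 -0.2928  0.012 ]
 [ 0.4116 -0.23    0.012 ]
 [ 0.4495 -0.1204  0.012 ]] [ 0.5181 -0.2068  0.012 ]
[[ 0.5861 -0.291   0.012 ]
 [ 0.4124 -0.2269  0.012 ]
 [ 0.4534 -0.1093  0.012 ]
 [ 0.6259 -0.181   0.012 ]] [ 0.5194 -0.2021  0.012 ]
rack
[[0.6044 0.1532 0.01  ]
 [0.4375 0.1408 0.01  ]
 [0.4246 0.3083 0.01  ]]
bars
ball [0.5872 0.2885 0.1457] [np.float64(0.0009008167196014486), np.float64(0.0009008167196017746)]
bar foot [0.4315 0.2774 0.0552] [np.float64(0.0006720633096899736), np.float64(0.0006720633096900168)]
plain top [0.5803 0.1864 0.1362] [np.float64(2.3741411554425835e-05), np.float64(2.3741411554506568e-05)]
plain foot [0.4396 0.1766 0.055 ] [np.float64(0.002299599964025785), np.float64(0.0022995999640257735)]
strap tip top [ 0.4998 -0.0889  0.12  ]
collar [ 0.5976 -0.0032  0.018 ] jar [ 0.3843 -0.0143  0.06  ] post [0.7633 0.0469 0.    ] [0.773  0.0439 0.17  ]
[[ 0.968  -0.0003  0.251 ]
 [-0.251  -0.0009  0.968 ]
 [-0.0001 -1.     -0.001 ]]
```

Emit:
play_rows(slide=[[2, -2, -1], [4.1, -1, -2.1], [4.1, -1, -2.1], [4.1, 0, -2.1], [4.1, 0, -2.1], [4.1, 0, -2.1], [4.1, 0, -2.1], [4.1, 0, -2.1], [4.1, 0, -2.1], [4.1, 0, -2.1], [4, 0, -2], [0, 0, 0]], yaw=[0, 0, 0, 0, 0, 0, 0, 0, 0, 0, 0, 0], grip=[-1, -1, -1, -1, -1, -1, -1, -1, -1, -1, -1, -1])

```text
time: 1.45
tool_pos: [0.5202, 0.2816, 0.2452]
tool_rot: [-0.701, 0.702, -0.091, 0.092]
contact_force: [-0.6, 0.9, -0.7]
gripper_width: 1.004
```

Emit:
play_rows(slide=[[0, 0, 0], [0, 0, 0], [0, 0, 0], [0, 0, 0]], yaw=[-6.2, -6.2, -6.3, 0], grip=[-1, -1, -1, -1])

```text
time: 1.85
tool_pos: [0.5167, 0.2857, 0.2456]
tool_rot: [0.707, -0.707, -0.026, 0.026]
contact_force: [0.1, -0.6, -0.2]
gripper_width: 1.002
```

```bash
python3 - <<'E'
from h import *
wrist("w1");s=readout.state();print(s["time"],s["tool_pos"],s["joint_pos"],s["contact_force"]);print(Rq(s["tool_rot"]))
E
```

```text
1.9 [0.5167 0.2857 0.2456] [ 0.379  -0.0494  1.649   0.0002  1.5423 -1.2628] [-0.1254  0.0699 -0.1214]
[[ 0.9975 -0.0003 -0.0709]
 [ 0.0709  0.0001  0.9975]
 [-0.0003 -1.      0.0001]]
```

View pics/w1.png

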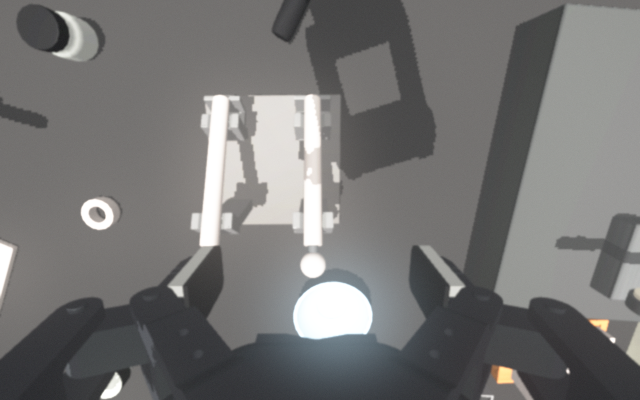

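```bash
python3 - <<'E'
from h import *
im=cv2.imread("pics/w1.png");c=wc("w1")
# bar edges per row
g=im.max(2).astype(int)
for v in(130,150,170,190,210,235):
    r=g[v,285:345];print(v,[285+i for i in np.where(r>200)[0]][:1],[285+i for i in np.where(r>200)[0]][-1:])
ball=onz(c,(313,265),.144);print("ball",ball)
cv2.imwrite("pics/w1z.png",cv2.resize(im[80:290,190:400],(630,630),interpolation=cv2.INTER_CUBIC))
S=getcal("scene");T=getcal("top")
z=lambda x,y,ox,oy,k:((x+.5)/k-.5+ox,(y+.5)/k-.5+oy)
print(tri([T,S,c],[z(77,68,190,165,5),z(163,223,340,255,4),(313,265)]))
E
```

```text
130 [np.int64(285)] [np.int64(319)]
150 [np.int64(285)] [np.int64(319)]
170 [np.int64(285)] [np.int64(338)]
190 [np.int64(285)] [np.int64(320)]
210 [np.int64(285)] [np.int64(320)]
235 [np.int64(304)] [np.int64(321)]
ball [0.5879 0.2879 0.144 ]
(array([0.5871, 0.2883, 0.1456]), [np.float64(0.0008120296449341519), np.float64(0.001040441117754484), np.float64(0.0004424386367645947)])
```

View pics/w1z.png

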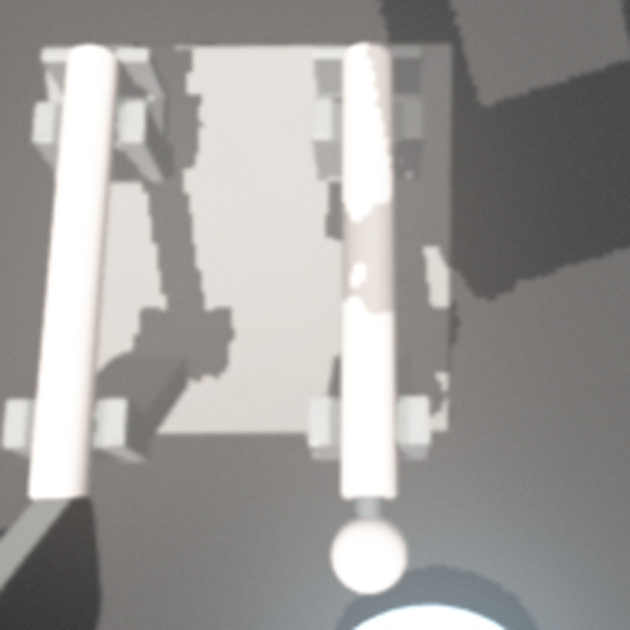

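The ball bar is on the rack's +y side: ball at (313,265), foot at (313,95), line upright in the picture. Yaw is about 4°, and three views agree within 1 mm. Descending to s=+15 mm along the shaft, near the centre of mass.

Emit:
play_rows(slide=[[-0.1, 0, -0.26], [0, 3, 0], [0, 4, 0], [0, 3, 0], [0, 2, 0], [0, 1.5, 0], [0, 1, 0], [0, 0.55, 0], [0, 0, 0]], yaw=[0, 0, 0, 0, 0, 0, 0, 0, 0], grip=[-1, -1, -1, -1, -1, -1, -1, -1, -1])

```text
time: 2.8
tool_pos: [0.5164, 0.2826, 0.0952]
tool_rot: [-0.707, 0.707, 0.026, -0.026]
contact_force: [-0.3, -0.2, 0.1]
gripper_width: 0.999
```

```bash
python3 - <<'E'
from h import *
wrist("w2");s=readout.state();print(s["time"],s["tool_pos"],s["contact_force"]);print(Rq(s["tool_rot"]))
E
```

```text
2.85 [0.5168 0.2828 0.0959] [-0.0719  0.6383  0.5381]
[[ 0.9974  0.001  -0.0723]
 [ 0.0723  0.0004  0.9974]
 [ 0.001  -1.      0.0003]]
```

View pics/w2.png

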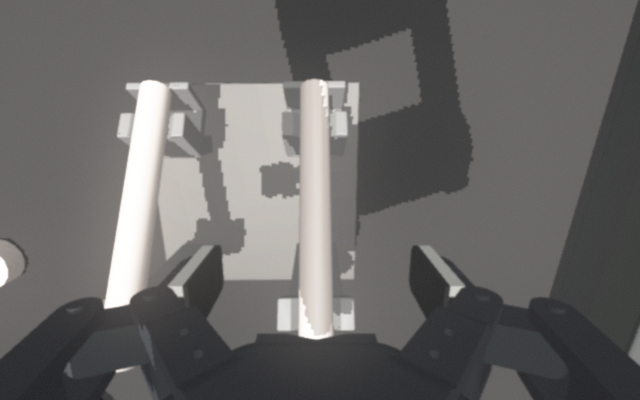

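The bar is centred between the pads (bar at u≈315, pads at 217 and 415). Closing.

Emit:
play_rows(slide=[[0, 0, 0], [0, 0, 0], [0, 0, 0], [0, 0, 0], [0, 0, 0], [0, 0, 0], [0, 0, 0], [0, 0, 0], [0, 0, 0], [0, 0, 0]], yaw=[0, 0, 0, 0, 0, 0, 0, 0, 0, 0], grip=[1, 1, 1, 1, 1, 1, 1, 1, 1, 1])

```text
time: 3.85
tool_pos: [0.5164, 0.2826, 0.0952]
tool_rot: [-0.707, 0.707, 0.026, -0.026]
contact_force: [-0.0, -0.3, 0.2]
gripper_width: 0.004
```

Emit:
play_rows(slide=[[0, -0.3, 0], [0, -0.5, 0], [0, -1, 0], [0, -1, 0], [0, -2, 0], [0, -3, 0], [0, -3, 0], [0, -3, 0], [0, -2, 0], [0, 0, 0]], yaw=[0, 0, 0, 0, 0, 0, 0, 0, 0, 0], grip=[1, 1, 1, 1, 1, 1, 1, 1, 1, 1])

```text
time: 4.85
tool_pos: [0.5184, 0.2834, 0.2589]
tool_rot: [0.708, -0.706, -0.029, 0.023]
contact_force: [0.2, -0.4, 0.4]
gripper_width: -0.001
```

```bash
python3 - <<'E'
from h import *
im,*_=wrist("w3");s=readout.state();print(s["time"],s["tool_pos"],s["contact_force"],s["gripper_width"]);print(Rq(s["tool_rot"]))
f=cams.grab_frame("scene")["image"][:,:,::-1];a=cv2.resize(f[200:350,310:460],(400,400),interpolation=cv2.INTER_CUBIC)
cv2.imwrite("pics/c3.png",np.hstack([a,cv2.resize(im[:,:,::-1],(640,400))])[:, :1040]); cv2.imwrite("pics/c3.png",cv2.resize(cv2.imread("pics/c3.png"),(800,308)))
E
```

```text
4.9 [0.5174 0.283  0.256 ] [-0.4984 -0.6896 -0.3626] 0.003171513633608328
[[ 0.9974  0.0045 -0.0726]
 [ 0.0726  0.0018  0.9974]
 [ 0.0046 -1.      0.0014]]
```

View pics/c3.png

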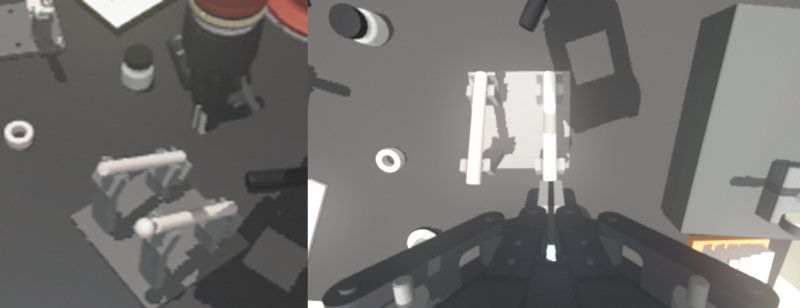

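The fingers shut fully without touching the bar, which hasn't moved (scene ball still at (381,311)). I'll check where the fingertips really are.

```bash
python3 - <<'E'
from h import *
s=readout.state();p=s["tool_pos"];R=Rq(s["tool_rot"])
from plant import manip;print(manip.finger_overhang,p)
out=[]
for n in("scene","top"):
    K,Rc,t=getcal(n);f=np.ascontiguousarray(cams.grab_frame(n)["image"][:,:,::-1])
    uv=[]
    for d in(-.008,0,.011):
        X=Rc@(p+R[:,1]*d)+t;q=K@X;uv.append(q[:2]/q[2])
    print(n,uv)
    u,v=uv[1].astype(int);cr=cv2.resize(f[v-40:v+40,u-40:u+40],(400,400),interpolation=cv2.INTER_CUBIC)
    for w in uv:
        cv2.drawMarker(cr,tuple(((w-[u-40,v-40])*5).astype(int).tolist()),(0,255,0),0,8,1)
    out.append(cr)
cv2.imwrite("pics/tip.png",np.hstack(out))
E
```

```text
0.011 [0.5165 0.2827 0.2537]
scene [array([407.719 , 266.6417]), array([407.3222, 268.8217]), array([406.7836, 271.7802])]
top [array([195.723 , 195.4718]), array([196.5136, 195.8237]), array([197.5851, 196.3006])]
```

View pics/tip.png

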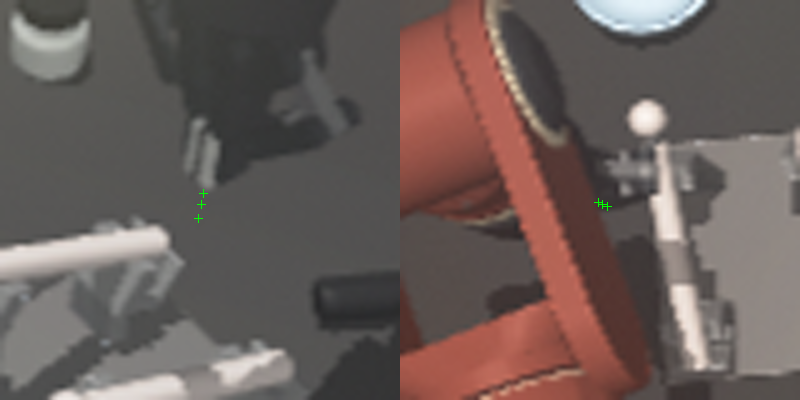

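View pics/w3.png

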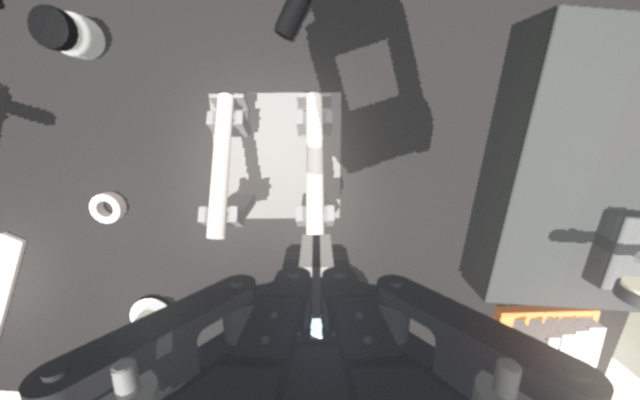

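```bash
python3 - <<'E'
from h import *
f=cams.grab_frame("wrist");M=np.linalg.inv(f["mount"])
for d in(-.03,-.02,-.008,0,.011):
    for w in(-.011,.011):
        X=M@np.array([w,d,0,1]);q=f["mtx"]@X[:3];print(d,w,q[:2]/q[2])
s=readout.state();print(s["tool_pos"],s["joint_pos"],s["gripper_width"])
E
```

```text
-0.03 -0.011 [316.5482 235.4849]
-0.03 0.011 [316.4894 277.2866]
-0.02 -0.011 [316.5126 228.1199]
-0.02 0.011 [316.4586 267.7007]
-0.008 -0.011 [316.4753 220.3942]
-0.008 0.011 [316.4261 257.5981]
0 -0.011 [316.4532 215.8071]
0 0.011 [316.4067 251.5768]
0.011 -0.011 [316.4257 210.1181]
0.011 0.011 [316.3826 244.0852]
[0.5155 0.2822 0.2511] [ 0.3743 -0.0561  1.6463 -0.      1.5547 -1.2691] -0.0015891922459007927
```

```bash
python3 - <<'E'
from h import *
s=readout.state();p=s["tool_pos"];R=Rq(s["tool_rot"])
K,Rc,t=getcal("scene");f=np.ascontiguousarray(cams.grab_frame("scene")["image"][:,:,::-1])
u,v=407,255
cr=cv2.resize(f[v-30:v+30,u-40:u+40],(800,600),interpolation=cv2.INTER_CUBIC)
cr=np.clip(cr.astype(float)*1.8,0,255).astype(np.uint8)
for d in(-.05,-.04,-.03,-.02,-.01,0,.011):
  for w in(-.011,.011):
    q=K@(Rc@(p+R[:,1]*d+R[:,0]*w)+t);q=q[:2]/q[2]
    cv2.drawMarker(cr,tuple(((q-[u-40,v-30])*10+4.5).astype(int).tolist()),(0,255,0) if w>0 else (0,0,255),0,8,1)
cv2.imwrite("pics/tip2.png",cr)
# parallax test of wrist cam: rack pts
a,b=wc("w1"),wc("w2")
for n,x,y in[("plate far-left corner",(218.3,222.8),(163,279)),]:
    pass
print(p)
E
```

```text
[0.5155 0.2822 0.2511]
```

View pics/tip2.png

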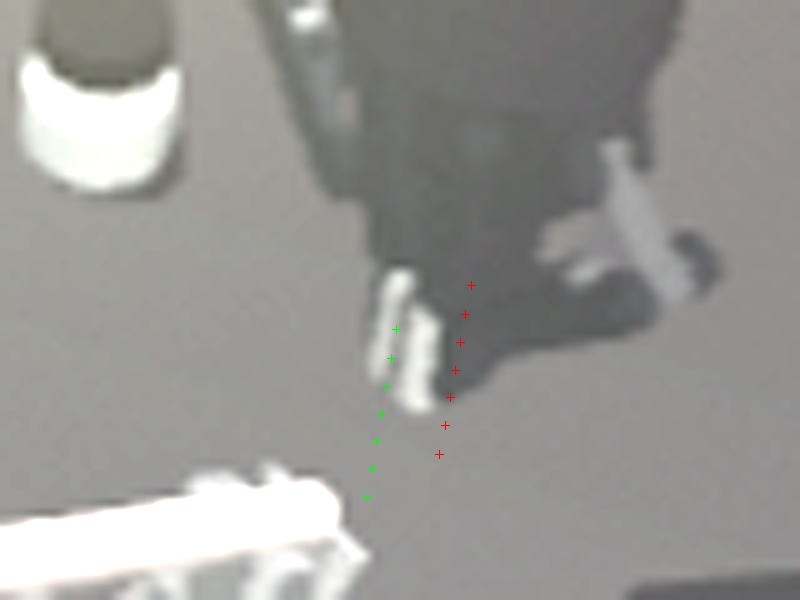

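Scene and wrist views agree that the closed fingertips are about 28 mm behind the reported TCP, not 11 mm ahead, so the real grasp point is about 47 mm behind it. The grasp has to go about 40 mm lower. Reopening and descending.

Emit:
play_rows(slide=[[0, 0, 0], [0, 0, 0], [0, 0, 0], [0, 0, 0], [0, 0, 0], [0, 0, 0], [0, 0, 0], [0, 0, 0]], yaw=[0, 0, 0, 0, 0, 0, 0, 0], grip=[-1, -1, -1, -1, -1, -1, -1, -1])

```text
time: 5.95
tool_pos: [0.5164, 0.2826, 0.2532]
tool_rot: [0.707, -0.707, -0.026, 0.026]
contact_force: [-1.1, 0.9, 0.4]
gripper_width: 1.0
```

Emit:
play_rows(slide=[[0, 3, 0], [0, 4, 0], [0, 4, 0], [0, 3, 0], [0, 2, 0], [0, 1, 0], [0, 1, 0], [0, 1, 0], [0, 0.5, 0], [0, 0, 0]], yaw=[0, 0, 0, 0, 0, 0, 0, 0, 0, 0], grip=[-1, -1, -1, -1, -1, -1, -1, -1, -1, -1])

```text
time: 6.95
tool_pos: [0.5163, 0.2826, 0.0579]
tool_rot: [-0.707, 0.707, 0.026, -0.026]
contact_force: [-0.0, 0.1, -0.5]
gripper_width: 0.996
```

```bash
python3 - <<'E'
from h import *
im,*_=wrist("w4");s=readout.state();print(s["time"],s["tool_pos"],s["contact_force"],s["gripper_width"])
f=cams.grab_frame("scene")["image"][:,:,::-1];a=cv2.resize(f[250:350,340:440],(400,400),interpolation=cv2.INTER_CUBIC)
b=cv2.resize(im[100:300,215:415,::-1],(400,400))
cv2.imwrite("pics/c4.png",np.hstack([a,b]))
E
```

```text
7.0 [0.5166 0.2827 0.0585] [-0.5557  0.2274  0.0109] 0.9996559366301092
```

View pics/c4.png

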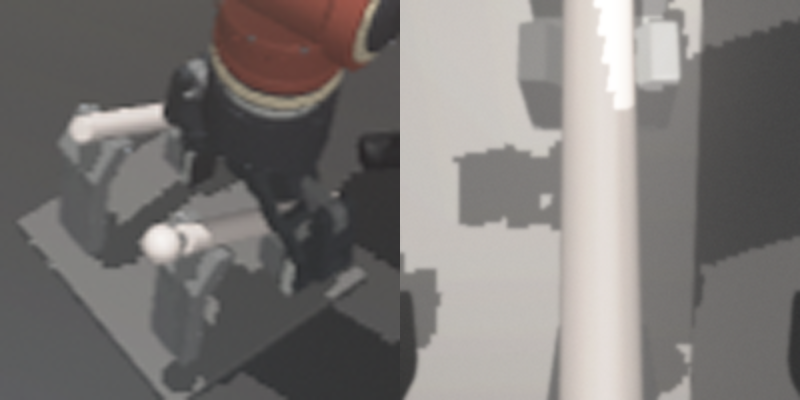

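The fingers now straddle the bar clear of both rests. Closing.

Emit:
play_rows(slide=[[0, 0, 0], [0, 0, 0], [0, 0, 0], [0, 0, 0], [0, 0, 0], [0, 0, 0], [0, 0, 0], [0, 0, 0], [0, 0, 0]], yaw=[0, 0, 0, 0, 0, 0, 0, 0, 0], grip=[1, 1, 1, 1, 1, 1, 1, 1, 1])

```text
time: 7.95
tool_pos: [0.5165, 0.2821, 0.0585]
tool_rot: [-0.706, 0.707, 0.026, -0.026]
contact_force: [-1.7, -4.7, 4.9]
gripper_width: 0.191
```

Emit:
play_rows(slide=[[0, 0, 0], [0, -0.3, 0], [0, -0.5, 0], [0, -1, 0], [0, -1, 0], [0, -2, 0], [0, 0, 0]], yaw=[0, 0, 0, 0, 0, 0, 0], grip=[1, 1, 1, 1, 1, 1, 1])

```text
time: 8.65
tool_pos: [0.5188, 0.2838, 0.1104]
tool_rot: [0.708, -0.706, -0.028, 0.023]
contact_force: [0.4, 1.1, -3.5]
gripper_width: 0.186
```

```bash
python3 - <<'E'
from h import *
im,*_=wrist("w5");s=readout.state();print(s["time"],s["tool_pos"],s["contact_force"],s["gripper_width"])
f=cams.grab_frame("scene")["image"][:,:,::-1];a=cv2.resize(f[230:330,340:440],(400,400),interpolation=cv2.INTER_CUBIC)
b=cv2.resize(im[100:300,215:415,::-1],(400,400))
cv2.imwrite("pics/c5.png",np.hstack([a,b]))
E
```

```text
8.7 [0.518  0.2834 0.1087] [ 0.8048 -0.6613 -4.1672] 0.188087203715942
```

View pics/c5.png

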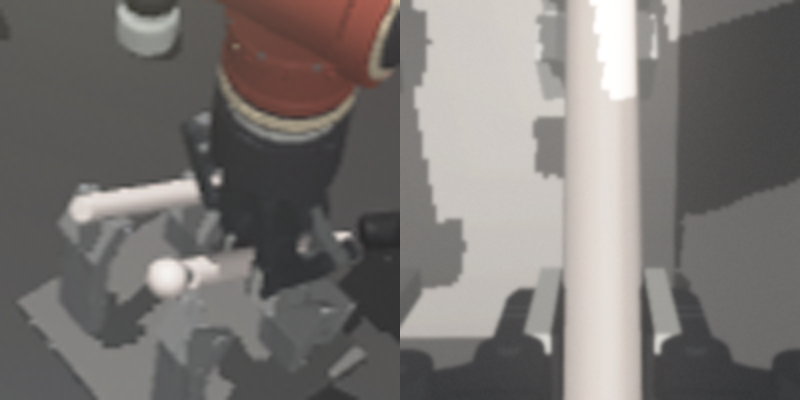

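Gripped and lifted: width 0.19, about 3.7 N of weight, and the plain bar is still in its place. Carrying to above the fixture.

Emit:
play_rows(slide=[[0, -3, 0], [0, -4, -1], [-0.2, -4, -3], [-0.2, -3, -5], [-0.2, 0, -5], [-0.2, 0, -5], [-0.2, 0, -5], [-0.2, 0, -5], [-0.2, 0, -5], [-0.2, 0, -5], [-0.2, 0, -5], [-0.2, 0, -4]], yaw=[0, 0, 0, 0, 0, 0, 0, 0, 0, 0, 0, 0], grip=[1, 1, 1, 1, 1, 1, 1, 1, 1, 1, 1, 1])

```text
time: 9.95
tool_pos: [0.5301, -0.1926, 0.2404]
tool_rot: [0.707, -0.706, -0.025, 0.026]
contact_force: [0.9, 0.7, -3.6]
gripper_width: 0.188
```

Emit:
play_rows(slide=[[0, 0, -1], [0, 0, 0], [0, 0, 0], [0, 0, 0], [0, 0, 0], [0, 0, 0]], yaw=[6, 6, 6, 6, 0, 0], grip=[1, 1, 1, 1, 1, 1])

```text
time: 10.55
tool_pos: [0.5314, -0.1999, 0.2408]
tool_rot: [0.697, -0.696, 0.122, -0.121]
contact_force: [-0.4, 0.5, -4.3]
gripper_width: 0.191
```

```bash
python3 - <<'E'
from h import *
im,*_=wrist("w6");s=readout.state();print(s["time"],s["tool_pos"],s["contact_force"],s["gripper_width"],s["joint_pos"]);R=Rq(s["tool_rot"]);print(R,np.degrees(np.arctan2(R[1,0],R[0,0])))
E
```

```text
10.6 [ 0.5314 -0.1999  0.2411] [-0.1017 -0.4876 -2.8859] 0.18959700376182187 [-0.4908 -0.1011  1.7054  0.0001  1.5386 -1.7172]
[[ 0.9413 -0.0011  0.3376]
 [-0.3376  0.0006  0.9413]
 [-0.0012 -1.      0.0002]] -19.732410263104075
```

View pics/w6.png

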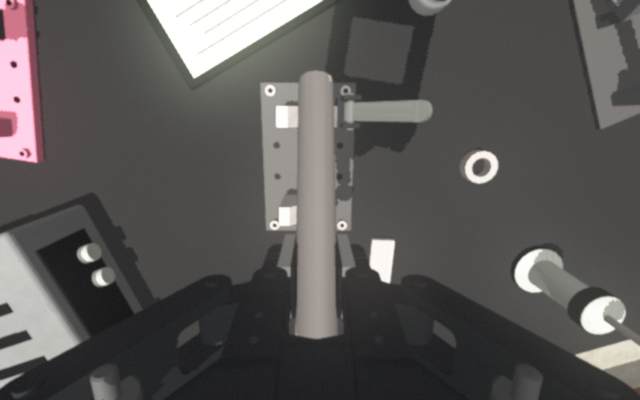

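```bash
python3 - <<'E'
import cv2,numpy as np
im=cv2.imread("pics/w6.png")[75:240,230:440]
cv2.imwrite("pics/w6z.png",cv2.resize(im,None,fx=3.6,fy=3.6,interpolation=cv2.INTER_CUBIC))
E
```

```text
(no output)
```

View pics/w6z.png

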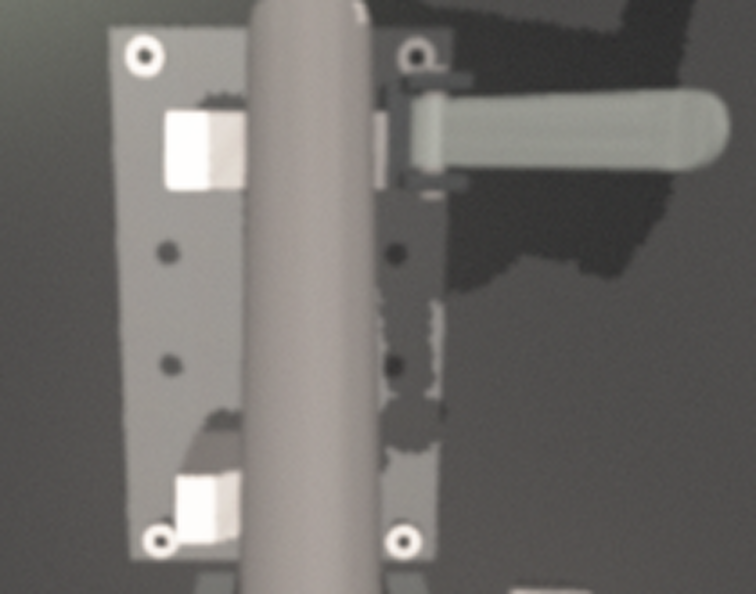

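```bash
python3 - <<'E'
from h import *
c=wc("w6");z=lambda x,y:((x+.5)/3.6-.5+230,(y+.5)/3.6-.5+75)
sc=np.array([onz(c,z(*p),.012)[:2] for p in[(144,56),(416,56),(403,541),(160,541)]])
ho=np.array([onz(c,z(*p),.012)[:2] for p in[(168,253),(396,253),(394,365),(171,365)]])
co=np.array([onz(c,z(*p),.012)[:2] for p in[(109,28),(453,28),(436,560),(132,560)]])
for P in(sc,ho,co):
    m=P.mean(0);d=(P[2]+P[3]-P[0]-P[1])/2;w=(P[1]+P[2]-P[0]-P[3])/2
    print(m,"len",np.linalg.norm(d),"wid",np.linalg.norm(w),"yaw",np.degrees(np.arctan2(d[1],d[0])),np.degrees(np.arctan2(-w[0],w[1])))
m=sc.mean(0)
d=(sc[2]+sc[3]-sc[0]-sc[1]);a=np.arctan2(d[1],d[0]);X=np.array([np.cos(a),np.sin(a)]);Y=np.array([-X[1],X[0]])
for n,p,h in[("-j y-32",(165,150),.072),("-j y-20",(209,150),.072),("+j y-32",(177,500),.072),("+j -20",(217,500),.072),("-j outer x-66",(190,111),.072),("-j inner x-44",(190,190),.072),("+j inner 44",(196,474),.072),("+j out 66",(196,544),.072),("strap tip",(729,128),.15),("strap edges",(560,94),.13),("strap edge",(560,167),.13),("hinge",(428,130),.08)]:
    q=onz(c,z(*p),h)[:2]-m;print(n,q@X*1e3,q@Y*1e3)
s=readout.state();R=Rq(s["tool_rot"]);q=s["tool_pos"][:2]-m;print("tcp in fixture",q@X,q@Y,"yaw",np.degrees(np.arctan2(R[1,0],R[0,0])),np.degrees(a))
# bar in hand: image line
im=cv2.imread("pics/w6.png").astype(int);g=im.mean(2)
for v in(100,150,200,250,300):
    print(v,g[v,285:350].astype(int)[::3])
E
```

```text
[ 0.5186 -0.2071] len 0.17216924697677857 wid 0.09116710152111128 yaw -19.884804391125243 -19.671071953706623
[ 0.518  -0.2064] len 0.03983371411002564 wid 0.08003526427562696 yaw -19.787105445396698 -19.67108726963493
[ 0.5182 -0.2063] len 0.18858076218188852 wid 0.11459188086699783 yaw -19.715520729430423 -19.671086079455815
-j y-32 -55.53674899140083 -31.9426140546276
-j y-20 -55.584188539491294 -19.153014710743367
+j y-32 51.069774820372665 -31.32011974858179
+j -20 51.022419758851086 -18.715596717124658
-j outer x-66 -66.42864169794242 -24.416138483445227
-j inner x-44 -44.22334373152087 -24.946779205629955
+j inner 44 42.51446901563215 -25.140779921902375
+j out 66 65.73285524458048 -25.663698004248218
strap tip -60.8288197985159 103.37255957470633
strap edges -68.82654068059962 69.61005609889546
strap edge -51.99448263833496 70.63573254836699
hinge -61.28476627000289 43.52472767511738
tcp in fixture 0.009595161684251587 0.011168203144943269 yaw -19.732410263104075 -19.884804391125243
100 [156 140 135 146 136 129 138 148 150 155 158 159 158 153 144 139 104  67
  85  69  67 101]
150 [150 151 152 151 133 131 140 149 154 156 160 160 159 153 144 139 118  87
  87  88  87  85]
200 [120 122 122 123 118 134 141 149 154 158 160 161 161 154 144 140 125  97
 130 103 101 121]
250 [114 114 113  61  94 134 144 148 153 155 161 161 160 155 146 142 127  61
  84 115 114 115]
300 [ 44  45  51  48 108 134 140 148 152 155 159 162 158 152 144 138 130  70
  53  48  49  47]
```

The fixture is pinned down: centre (0.518,-0.2065), yaw −19.7°. Screws, holes, plate corners and jaw edges all agree within 1 mm, and sizes match (189×115). Lining up and descending to above first contact.

Emit:
play_rows(slide=[[0.3, 0, -0.5], [0.28, 1, -0.55], [0, 3, 0], [0, 3, 0], [0, 3, 0], [0, 2, 0], [0, 1.5, 0], [0, 1, 0], [0, 0.6, 0], [0, 0, 0], [0, 0, 0]], yaw=[0, 0, 0, 0, 0, 0, 0, 0, 0, 0, 0], grip=[1, 1, 1, 1, 1, 1, 1, 1, 1, 1, 1])

```text
time: 11.7
tool_pos: [0.5344, -0.2124, 0.092]
tool_rot: [-0.696, 0.697, -0.121, 0.122]
contact_force: [0.3, 0.2, -2.6]
gripper_width: 0.189
```

```bash
cat >look.py <<'E'
from h import *
import sys
n=sys.argv[1];x0,y0,w=map(int,sys.argv[2:5])
im,*_=wrist("w_"+n);s=readout.state();R=Rq(s["tool_rot"])
m=np.array([.5182,-.2064]);a=np.radians(-19.75);X=np.array([np.cos(a),np.sin(a)]);Y=np.array([-X[1],X[0]])
q=s["tool_pos"][:2]-m
print(s["time"],"tcp fix mm",q@X*1e3,q@Y*1e3,s["tool_pos"][2]*1e3,"yaw",np.degrees(np.arctan2(R[1,0],R[0,0])),"F",s["contact_force"],"M",s["ft_torque"],s["gripper_width"])
f=cams.grab_frame("scene")["image"][:,:,::-1];a=cv2.resize(f[y0:y0+w,x0:x0+w],(400,400),interpolation=cv2.INTER_CUBIC)
b=cv2.resize(im[60:260,215:415,::-1],(400,400))
cv2.imwrite(f"pics/c_{n}.png",np.hstack([a,b]))
E
python3 look.py a 265 145 100
```

```text
11.75 tcp fix mm 17.39366225976138 -0.18750344570620023 92.26659559200453 yaw -19.83747496739168 F [ 1.1057 -0.3362 -3.6175] M [ 0.0434  0.0365 -0.0107] 0.1918262708676417
```

View pics/c_a.png

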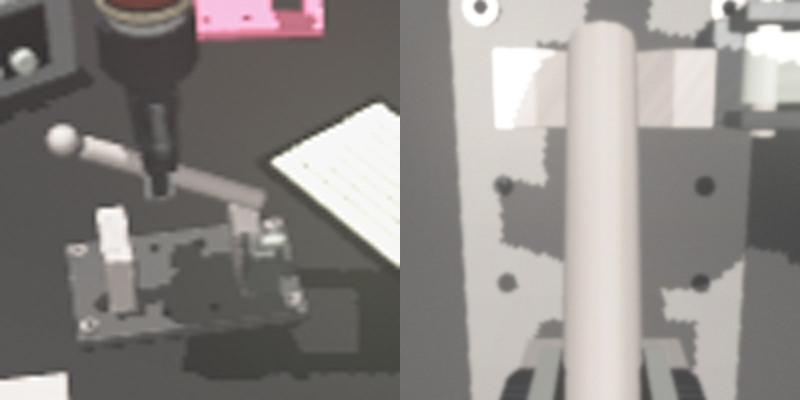

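Aligned: bar at crop u≈602, V mouth centred at 604. Lowering gently and watching the force.

Emit:
play_rows(slide=[[0, 0.5, 0.05], [0, 0.5, 0], [0, 0.3, 0], [0, 0.2, 0], [0, 0.2, 0], [0, 0, 0]], yaw=[0, 0, 0, 0, 0, 0], grip=[1, 1, 1, 1, 1, 1])

```text
time: 12.4
tool_pos: [0.5335, -0.2114, 0.0735]
tool_rot: [0.697, -0.696, 0.122, -0.122]
contact_force: [0.3, -0.3, -3.8]
gripper_width: 0.188
```

Emit:
play_rows(slide=[[0, 0.2, 0], [0, 0.2, 0], [0, 0, 0]], yaw=[0, 0, 0], grip=[1, 1, 1])

```text
time: 12.7
tool_pos: [0.5336, -0.2114, 0.0695]
tool_rot: [0.697, -0.696, 0.122, -0.122]
contact_force: [0.0, -0.2, -5.1]
gripper_width: 0.189
```

Emit:
play_rows(slide=[[0, 0.2, 0], [0, 0.1, 0], [0, 0, 0]], yaw=[0, 0, 0], grip=[1, 1, 1])

```text
time: 13.0
tool_pos: [0.5339, -0.2115, 0.067]
tool_rot: [0.697, -0.697, 0.122, -0.122]
contact_force: [-0.4, 0.4, -3.1]
gripper_width: 0.19
```

Emit:
play_rows(slide=[[0, 0.2, 0], [0, 0, 0]], yaw=[0, 0], grip=[1, 1])

```text
time: 13.2
tool_pos: [0.5344, -0.2117, 0.0656]
tool_rot: [-0.696, 0.697, -0.121, 0.122]
contact_force: [1.5, -0.4, -0.4]
gripper_width: 0.191
```

Emit:
play_rows(slide=[[0, 0.2, 0], [0, 0, 0]], yaw=[0, 0], grip=[1, 1])

```text
time: 13.4
tool_pos: [0.535, -0.212, 0.0642]
tool_rot: [-0.696, 0.697, -0.121, 0.123]
contact_force: [3.1, 0.8, 3.6]
gripper_width: 0.192
```

Emit:
play_rows(slide=[[0, 0.2, 0], [0, 0, 0]], yaw=[0, 0], grip=[1, 1])

```text
time: 13.6
tool_pos: [0.5356, -0.2125, 0.0625]
tool_rot: [-0.696, 0.697, -0.12, 0.123]
contact_force: [5.8, -0.9, 4.2]
gripper_width: 0.189
```

```bash
python3 look.py b 265 145 100
```

```text
13.65 tcp fix mm 18.44488114553051 0.10894163473890058 62.49984911682468 yaw -19.837703072432575 F [ 5.8042 -1.8148  4.7708] M [-0.0994 -0.3869  0.0001] 0.18863140531407893
```

View pics/c_b.png

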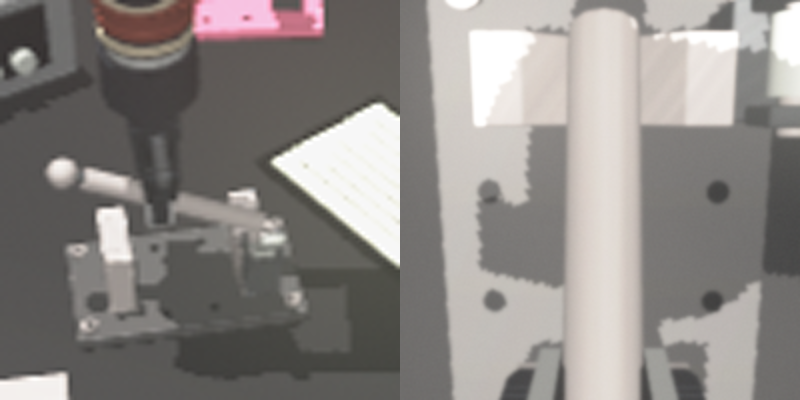

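Contact came at TCP z≈0.066 as predicted, with the foot in the -x V. Continuing slowly so the bar pivots level in the grip.

Emit:
play_rows(slide=[[0, 0.2, 0], [0, 0.2, 0], [0, 0.2, 0]], yaw=[0, 0, 0], grip=[1, 1, 1])

```text
time: 14.0
tool_pos: [0.537, -0.2132, 0.0576]
tool_rot: [-0.696, 0.697, -0.119, 0.125]
contact_force: [7.5, -2.5, 7.0]
gripper_width: 0.193
```

Emit:
play_rows(slide=[[0, 0.2, 0], [0, 0.2, 0], [0, 0.2, 0]], yaw=[0, 0, 0], grip=[1, 1, 1])

```text
time: 14.3
tool_pos: [0.5334, -0.2115, 0.0485]
tool_rot: [-0.696, 0.697, -0.122, 0.122]
contact_force: [2.1, -1.0, 3.4]
gripper_width: 0.188
```

```bash
python3 look.py d 265 145 100
```

```text
14.35 tcp fix mm 15.734473651557504 0.3764084037375975 48.06450948207737 yaw -19.830639716960846 F [ 2.2    -0.9867  3.8251] M [-0.0108  0.1765 -0.0068] 0.18862711319868494
```

View pics/c_d.png

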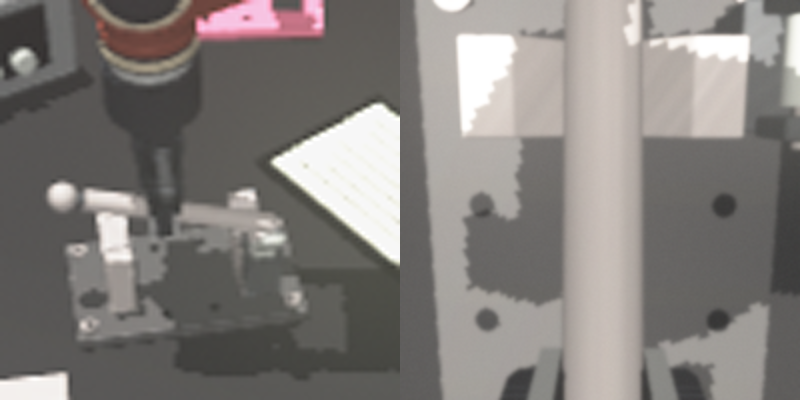

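The bar is pivoting cleanly with forces under 11 N. Continuing.

Emit:
play_rows(slide=[[0, 0.2, 0], [0, 0.2, 0], [0, 0.2, 0], [0, 0.2, 0], [0, 0, 0]], yaw=[0, 0, 0, 0, 0], grip=[1, 1, 1, 1, 1])

```text
time: 14.9
tool_pos: [0.5335, -0.2114, 0.0403]
tool_rot: [0.697, -0.697, 0.122, -0.122]
contact_force: [2.1, -1.7, 2.1]
gripper_width: 0.186
```

Emit:
play_rows(slide=[[0, 0.2, 0], [0, 0.2, 0], [0, 0.2, 0], [0, 0.2, 0], [0, 0, 0]], yaw=[0, 0, 0, 0, 0], grip=[1, 1, 1, 1, 1])

```text
time: 15.4
tool_pos: [0.5338, -0.2115, 0.0328]
tool_rot: [-0.697, 0.697, -0.122, 0.122]
contact_force: [3.4, -1.4, 4.0]
gripper_width: 0.19
```

```bash
python3 look.py e 265 145 100
```

```text
15.45 tcp fix mm 16.393763174966125 0.48095262784354387 32.88439041630881 yaw -19.84020083572678 F [ 3.0254 -1.1828  3.248 ] M [-0.0623 -0.0438  0.0094] 0.19178995534626722
```

View pics/c_e.png

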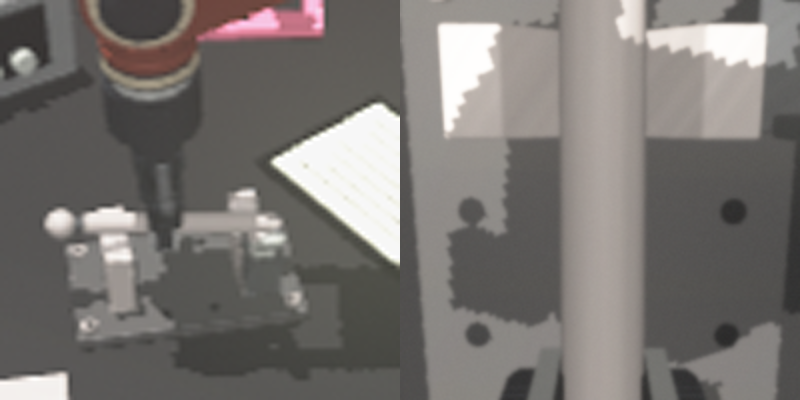

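Emit:
play_rows(slide=[[0, 0.2, 0], [0, 0.2, 0], [0, 0.2, 0], [0, 0.2, 0], [0, 0, 0]], yaw=[0, 0, 0, 0, 0], grip=[1, 1, 1, 1, 1])

```text
time: 16.0
tool_pos: [0.5337, -0.2115, 0.0246]
tool_rot: [-0.697, 0.697, -0.122, 0.122]
contact_force: [4.6, -1.8, 2.7]
gripper_width: 0.191
```

Emit:
play_rows(slide=[[0, 0.1, 0], [0, 0.1, 0], [0, 0.1, 0], [0, 0, 0]], yaw=[0, 0, 0, 0], grip=[1, 1, 1, 1])

```text
time: 16.4
tool_pos: [0.5336, -0.2114, 0.0215]
tool_rot: [0.697, -0.697, 0.122, -0.122]
contact_force: [3.6, -2.3, 3.0]
gripper_width: 0.187
```

Emit:
play_rows(slide=[[0, 0.1, 0], [0, 0.1, 0], [0, 0, 0]], yaw=[0, 0, 0], grip=[1, 1, 1])

```text
time: 16.7
tool_pos: [0.5337, -0.2115, 0.02]
tool_rot: [-0.697, 0.697, -0.122, 0.122]
contact_force: [2.0, -1.9, 4.5]
gripper_width: 0.192
```

```bash
python3 look.py f 265 145 100
```

```text
16.75 tcp fix mm 16.280632426203926 0.40499405423601154 20.01077795380671 yaw -19.8479713440782 F [ 3.1732 -2.764   4.33  ] M [-0.092  -0.0579 -0.0236] 0.19057645530865774
```

View pics/c_f.png

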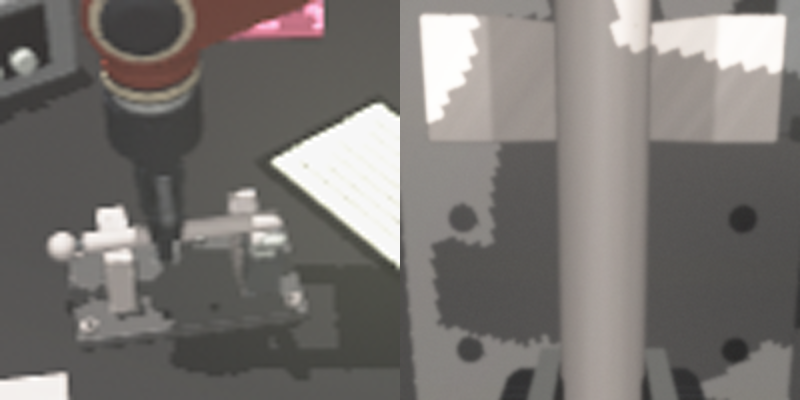

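Emit:
play_rows(slide=[[0, 0.1, 0], [0, 0.1, 0], [0, 0, 0]], yaw=[0, 0, 0], grip=[1, 1, 1])

```text
time: 17.1
tool_pos: [0.5337, -0.2116, 0.0199]
tool_rot: [0.697, -0.697, 0.122, -0.121]
contact_force: [-3.3, 0.7, 15.3]
gripper_width: 0.191
```

Emit:
play_rows(slide=[[0, 0.1, 0], [0, 0, 0]], yaw=[0, 0], grip=[1, 1])

```text
time: 17.3
tool_pos: [0.5337, -0.2116, 0.0198]
tool_rot: [0.697, -0.697, 0.122, -0.121]
contact_force: [-5.5, 2.9, 20.9]
gripper_width: 0.191
```

Emit:
play_rows(slide=[[0, 0.1, 0], [0, 0, 0]], yaw=[0, 0], grip=[1, 1])

```text
time: 17.5
tool_pos: [0.5337, -0.2116, 0.0198]
tool_rot: [0.697, -0.697, 0.123, -0.121]
contact_force: [-9.7, 4.5, 25.5]
gripper_width: 0.19
```

It bottomed out at TCP z≈0.020, within 2 mm of the prediction. Easing off the press and checking the fore-aft position before releasing.

Emit:
play_rows(slide=[[0, -0.15, 0], [0, -0.15, 0], [0, 0, 0]], yaw=[0, 0, 0], grip=[1, 1, 1])

```text
time: 17.8
tool_pos: [0.5337, -0.2116, 0.02]
tool_rot: [-0.696, 0.697, -0.122, 0.122]
contact_force: [-0.8, 0.1, 9.7]
gripper_width: 0.19
```

```bash
python3 look.py g 270 180 70; python3 - <<'E'
from h import *
f=cams.grab_frame("top")["image"][:,:,::-1]
f2=cams.grab_frame("scene")["image"][:,:,::-1]
cv2.imwrite("pics/g2.png",np.hstack([cv2.resize(f[165:245,315:395],(400,400),interpolation=cv2.INTER_CUBIC),cv2.resize(f2[180:250,270:340],(400,400),interpolation=cv2.INTER_CUBIC)]))
E
```

```text
17.85 tcp fix mm 16.333592535981357 0.35007960100019786 19.94781693747475 yaw -19.837295040434974 F [-0.0136 -1.7955  9.5363] M [ 0.1069  0.3404 -0.0615] 0.19230056760060701
```

View pics/g2.png

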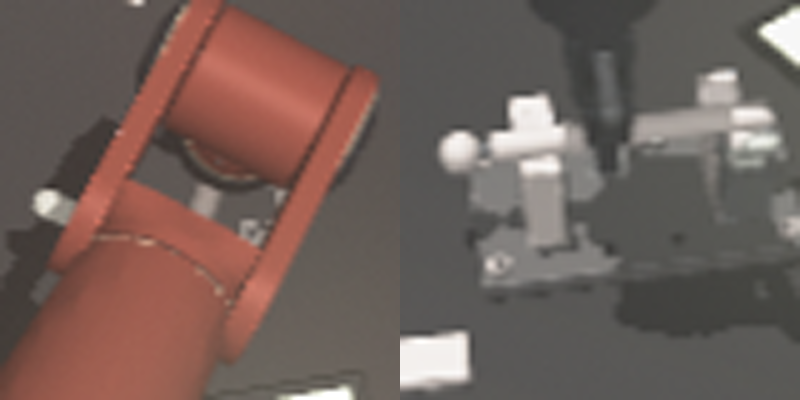

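View pics/w_g.png

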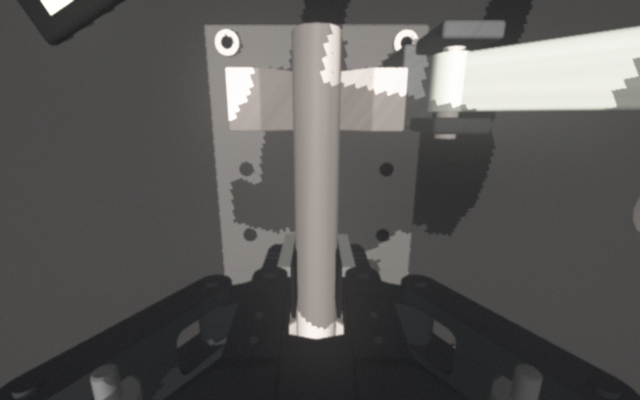

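```bash
python3 - <<'E'
from h import *
m=np.array([.5182,-.2064]);a=np.radians(-19.75);X=np.array([np.cos(a),np.sin(a)]);Y=np.array([-X[1],X[0]])
c=wc("w_g")
def fx(p):q=p[:2]-m;return q@X*1e3,q@Y*1e3
print("foot z74",fx(onz(c,(317,23.5),.074)),"jaw outer",fx(onz(c,(245,67.5),.072)),"jaw inner",fx(onz(c,(245,130.5),.072)))
for v in(60,160,210):
    pass
S=getcal("scene");k=400/70
z=lambda x,y:((x-400+.5)/k-.5+270,(y+.5)/k-.5+180)
print("ball z65",fx(onz(S,z(459,151),.065)))
print("jaw+ top corners z72",[fx(onz(S,z(*p),.072)) for p in[(523,175),(562,172),(510,98),(548,94)]])
print("jaw- top far corners", [fx(onz(S,z(*p),.072)) for p in[(700,76),(737,72)]])
print("fixture -y/+x plate corner etc", [fx(onz(S,z(*p),.012)) for p in[(498,262)]])
im=cv2.imread("pics/w_g.png")[10:80,290:350];cv2.imwrite("pics/gz.png",cv2.resize(im,None,fx=8,fy=8))
E
```

```text
foot z74 (np.float64(-78.6894674126356), np.float64(0.2530727983772357)) jaw outer (np.float64(-65.49400534557331), np.float64(-24.720430322873558)) jaw inner (np.float64(-44.12304891581451), np.float64(-25.993604844477474))
ball z65 (np.float64(97.83079547424683), np.float64(-0.5186549204729024))
jaw+ top corners z72 [(np.float64(64.32769138245172), np.float64(33.091151957277596)), (np.float64(42.42359171638808), np.float64(34.85038922666814)), (np.float64(64.38714780630302), np.float64(-31.834810742657467)), (np.float64(42.228405518945316), np.float64(-31.03224423881246))]
jaw- top far corners [(np.float64(-47.24156150357646), np.float64(-29.515211349565725)), (np.float64(-69.11883737446516), np.float64(-28.81581361408571))]
fixture -y/+x plate corner etc [(np.float64(83.98196683758081), np.float64(40.081126287824006))]
```

View pics/gz.png

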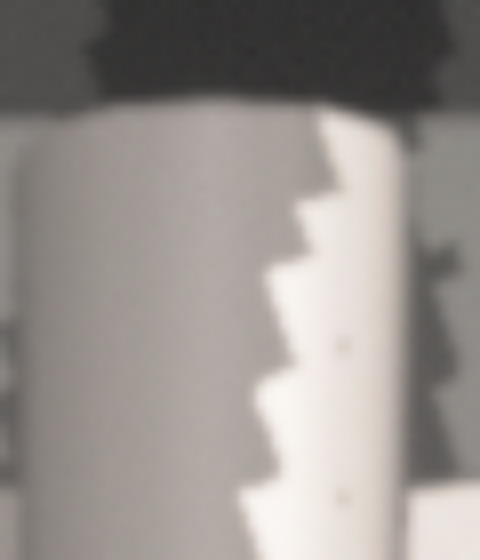

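Axial check: the foot end is at −79 mm (want −80) and the ball at +98 to +99 mm (want +98), so the middle is within about 1 mm. The bar is level. Releasing.

Emit:
play_rows(slide=[[0, 0, 0], [0, 0, 0], [0, 0, 0], [0, 0, 0], [0, 0, 0], [0, 0, 0], [0, 0, 0], [0, 0, 0]], yaw=[0, 0, 0, 0, 0, 0, 0, 0], grip=[0.4, 0.2, 0, -0.3, -0.6, -0.8, -0.8, -0.8])

```text
time: 18.8
tool_pos: [0.5338, -0.2115, 0.0189]
tool_rot: [0.697, -0.697, 0.122, -0.122]
contact_force: [-0.8, 0.0, -0.1]
gripper_width: 0.898
```

Emit:
play_rows(slide=[[0, -0.5, 0], [0, -1, 0], [0, -2, 0], [0, -3, 0], [0, -4, 0], [0, -4, 0], [0, -4, 0], [0, 0, 0]], yaw=[0, 0, 0, 0, 0, 0, 0, 0], grip=[-0.8, -0.8, -0.8, -0.8, -0.8, -0.8, -0.8, -0.8])

```text
time: 19.6
tool_pos: [0.5374, -0.2134, 0.2134]
tool_rot: [-0.695, 0.698, -0.117, 0.127]
contact_force: [0.8, -0.5, 0.5]
gripper_width: 0.898
```

```bash
python3 look.py h 270 180 70; python3 - <<'E'
from h import *
im=cv2.imread("pics/w_h.png");cv2.imwrite("pics/hz.png",np.hstack([cv2.imread("pics/c_h.png")[:,:400],cv2.resize(im[60:260,220:420],(400,400))]))
E
```

```text
19.65 tcp fix mm 18.90100099408907 0.10495586457574228 209.64494467883227 yaw -19.838787631412444 F [ 0.0784 -0.4206  0.0082] M [-0.0244 -0.0042 -0.0034] 0.9004472714800762
```

View pics/hz.png

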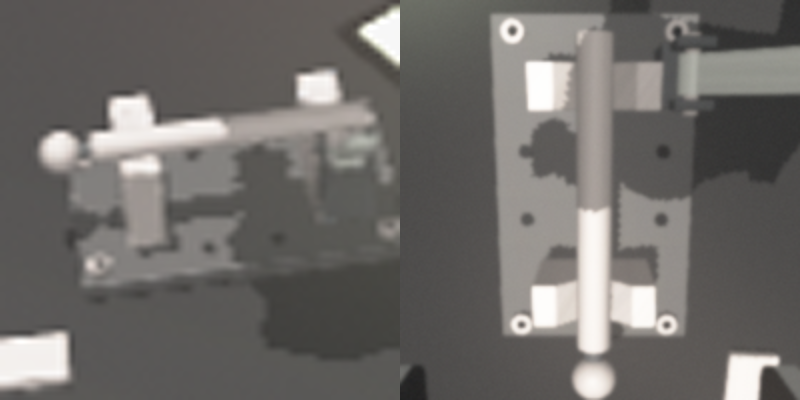

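View pics/w_h.png

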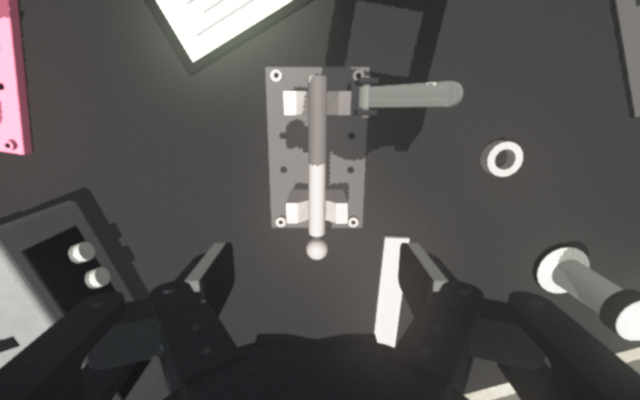

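The bar sits symmetrically in both Vs (shaft from (317,75) to (317,236), ball at (317,249), strap tip at (462,92)). Next: shut the fingers and go to the outer side of the strap.

Emit:
play_rows(slide=[[-2, 0, 2], [-2, 0, 4], [-2, 0, 4], [-1.6, 0, 4], [0, 0, 0], [0, 0, 0], [0, 0, 0], [0, 0, 0]], yaw=[0, 0, 0, 0, 0, 0, 0, 0], grip=[1, 1, 1, 1, 1, 1, 1, 1])

```text
time: 20.5
tool_pos: [0.5097, -0.0551, 0.2033]
tool_rot: [-0.696, 0.696, -0.123, 0.122]
contact_force: [-0.0, 0.0, -0.1]
gripper_width: 0.001
```

```bash
python3 look.py i 280 180 70; python3 - <<'E'
from h import *
m=np.array([.5182,-.2064]);a=np.radians(-19.75);X=np.array([np.cos(a),np.sin(a)]);Y=np.array([-X[1],X[0]])
def fx(p):q=p[:2]-m;return np.array([q@X*1e3,q@Y*1e3])
c=wc("w_h")
print("foot",fx(onz(c,(317.3,75),.074)),"end",fx(onz(c,(316.7,236.5),.074)),"ball",fx(onz(c,(316.7,249.7),.065)))
print("strap tip",fx(onz(c,(462,93),.147)))
E
```

```text
20.55 tcp fix mm -59.07077273954595 139.5303204126566 203.4957352700385 yaw -19.944199152002934 F [-0.4308 -0.4611 -0.3288] M [ 0.0024  0.0179 -0.005 ] -0.0014119461141597373
foot [-79.253    0.3244] end [80.5819 -0.2306] ball [100.0361  -0.2331]
strap tip [-59.6905 102.9811]
```

View pics/w_i.png

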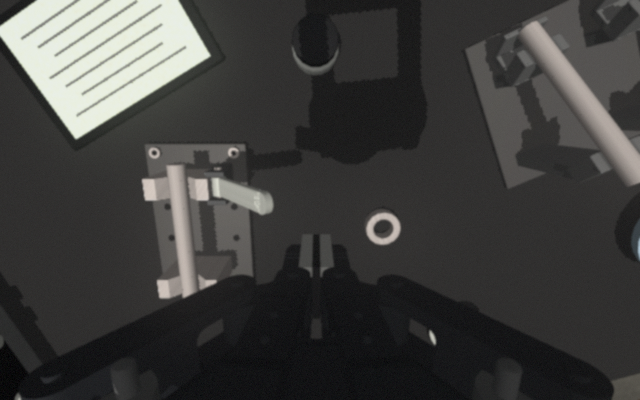

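Emit:
play_rows(slide=[[0, 3, 0], [0, 4, 0], [0, 3, 0], [0, 0, -1], [0, 0, -1], [0, 0, 0]], yaw=[0, 0, 0, 0, 0, 0], grip=[1, 1, 1, 1, 1, 1])

```text
time: 21.2
tool_pos: [0.5042, -0.0749, 0.1064]
tool_rot: [-0.696, 0.697, -0.121, 0.124]
contact_force: [-0.0, 1.5, 0.8]
gripper_width: -0.001
```

```bash
python3 look.py j 290 170 80
```

```text
21.25 tcp fix mm -57.45661239127574 119.69033615780167 106.60315431145386 yaw -19.950160749105763 F [ 0.3175  0.4896 -0.1416] M [-0.0068  0.0212  0.0021] 0.0010590109656871281
```

View pics/c_j.png

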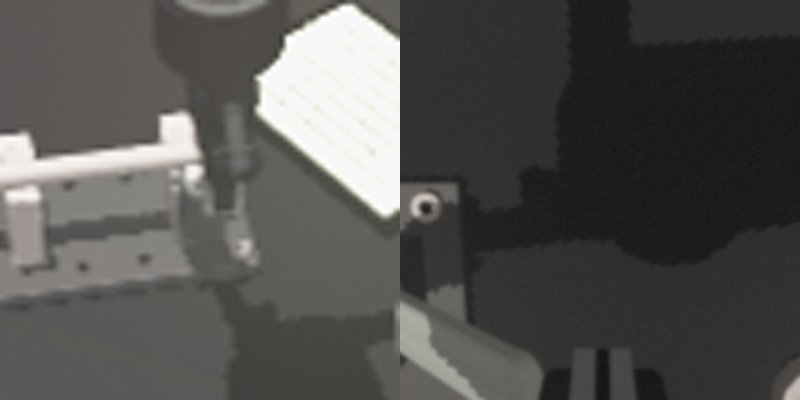

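View pics/w_j.png

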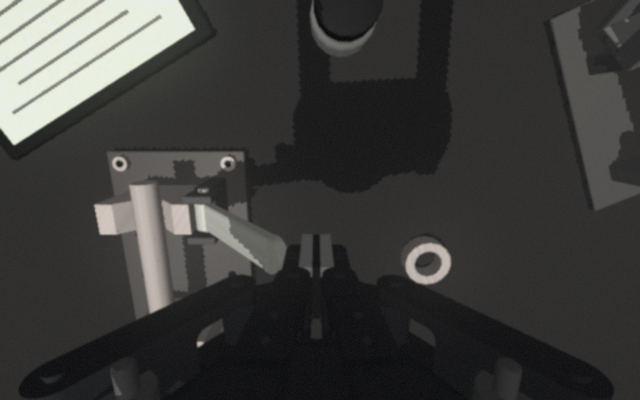

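The strap tip (285,255) is just on the fixture side of the shut fingers and level with them. Sweeping it upright.

Emit:
play_rows(slide=[[-0.1, 0, -0.5], [0, 0, -0.5], [0, -0.1, -0.5], [0, -0.1, -0.5], [0, -0.1, -0.5], [0, -0.1, -0.5], [0, -0.1, -0.5], [0, -0.1, -0.5], [0, -0.1, -0.5], [0, -0.1, -0.5]], yaw=[0, 0, 0, 0, 0, 0, 0, 0, 0, 0], grip=[1, 1, 1, 1, 1, 1, 1, 1, 1, 1])

```text
time: 22.3
tool_pos: [0.4879, -0.1169, 0.1219]
tool_rot: [0.699, -0.694, 0.12, -0.123]
contact_force: [-17.3, 18.8, 42.7]
gripper_width: 0.001
```

```bash
python3 look.py k 290 170 80
```

```text
22.35 tcp fix mm -58.70528813587352 72.88010303485304 122.12374576790371 yaw -19.80244931891238 F [-16.8795  15.8021  42.8623] M [ 2.4871  3.0288 -0.1905] -0.0045685338360970185
```

View pics/c_k.png

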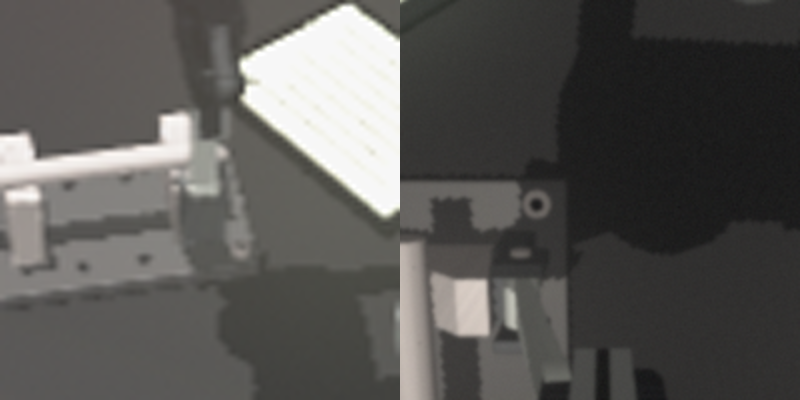

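View pics/w_k.png

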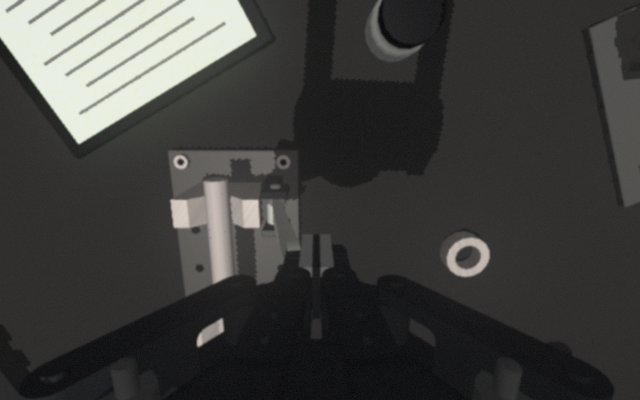

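The wrist shows 43 N upward: the rising strap tip has caught under the shoulder of the finger. Lifting straight off.

Emit:
play_rows(slide=[[0, -1.5, 0], [0, -1, 0], [0, -0.5, 0.3], [0, 0, 0]], yaw=[0, 0, 0, 0], grip=[1, 1, 1, 1])

```text
time: 22.8
tool_pos: [0.4863, -0.1167, 0.142]
tool_rot: [-0.696, 0.697, -0.122, 0.122]
contact_force: [0.0, 0.5, -0.4]
gripper_width: 0.004
```

```bash
python3 look.py l 290 170 80
```

```text
22.85 tcp fix mm -60.81444275761301 73.59821744911972 141.22882946357248 yaw -19.837736504295577 F [-0.6245  0.4753 -0.1287] M [-0.004   0.0283  0.031 ] -0.002202686044370715
```

View pics/w_l.png

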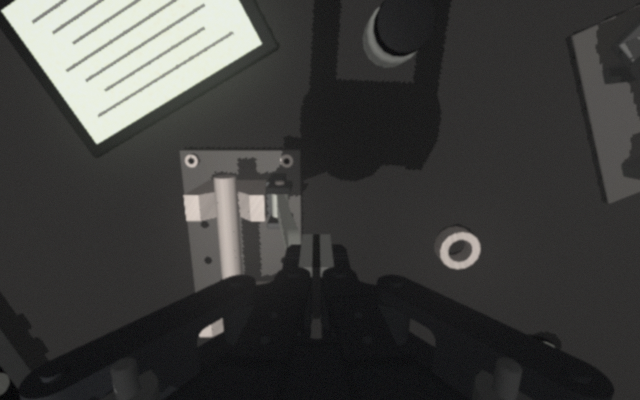

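View pics/c_l.png

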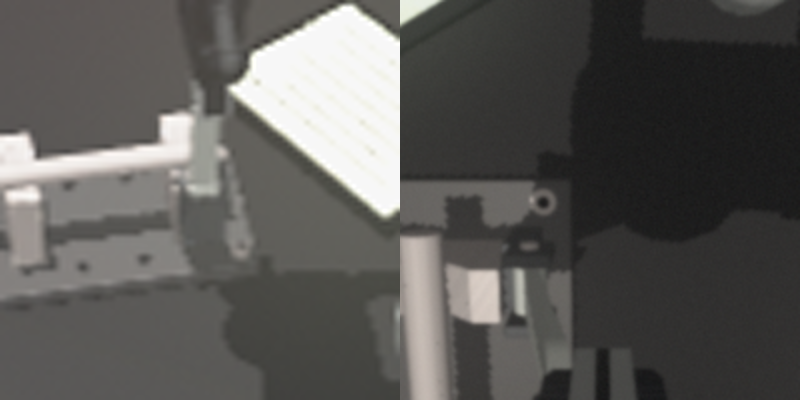

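Force is back to zero, the strap is now near 1.8 rad, and the bar is undisturbed. I'll keep only about 8 mm of overlap at the strap's tip from here.

Emit:
play_rows(slide=[[0, 0, 0.6], [0, 0.7, 0], [0, 0.6, 0], [0, 0, -0.4], [0, 0, -0.4], [0, 0, 0]], yaw=[0, 0, 0, 0, 0, 0], grip=[1, 1, 1, 1, 1, 1])

```text
time: 23.5
tool_pos: [0.4854, -0.1192, 0.1289]
tool_rot: [-0.696, 0.697, -0.122, 0.122]
contact_force: [0.4, -0.0, 0.5]
gripper_width: 0.001
```

Emit:
play_rows(slide=[[0, 0, -0.4], [0, -0.05, -0.4], [0, 0, 0]], yaw=[0, 0, 0], grip=[1, 1, 1])

```text
time: 23.8
tool_pos: [0.4828, -0.1267, 0.1298]
tool_rot: [-0.696, 0.697, -0.122, 0.122]
contact_force: [-0.7, -0.6, 0.3]
gripper_width: 0.002
```

```bash
python3 look.py m 290 170 80
```

```text
23.85 tcp fix mm -60.344728841491914 63.18414955419816 129.61847856059575 yaw -19.865718283286107 F [ 0.087   0.221  -0.2902] M [0.0358 0.0003 0.0099] -0.0005126650148904054
```

View pics/w_m.png

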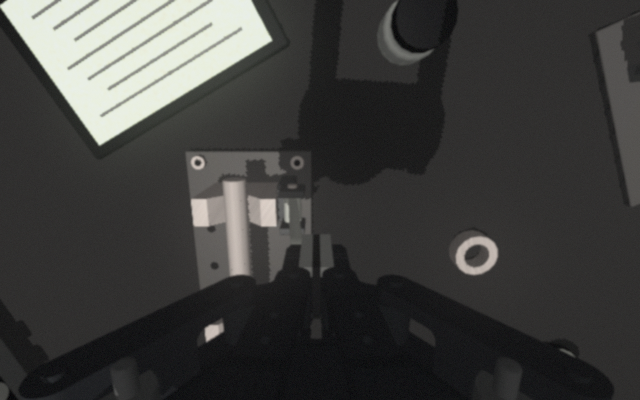

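View pics/c_m.png

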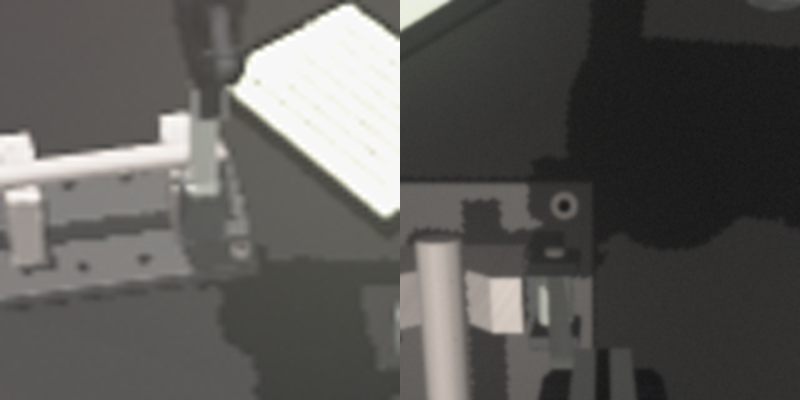

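Emit:
play_rows(slide=[[0, 0, -0.4], [0, 0, -0.4], [0, 0, -0.4], [0, 0, 0]], yaw=[0, 0, 0, 0], grip=[1, 1, 1, 1])

```text
time: 24.3
tool_pos: [0.4785, -0.138, 0.1294]
tool_rot: [-0.696, 0.697, -0.122, 0.122]
contact_force: [1.0, 0.8, -0.5]
gripper_width: 0.001
```

Emit:
play_rows(slide=[[0, 0, -0.4], [0, 0, -0.4], [0, 0, -0.4], [0, 0, 0]], yaw=[0, 0, 0, 0], grip=[1, 1, 1, 1])

```text
time: 24.7
tool_pos: [0.4742, -0.1492, 0.1292]
tool_rot: [-0.696, 0.697, -0.122, 0.122]
contact_force: [0.2, -0.6, -0.2]
gripper_width: -0.001
```

```bash
python3 look.py n 290 160 80
```

```text
24.75 tcp fix mm -60.59634308680403 39.113174970996845 129.33851022091346 yaw -19.869366289772724 F [ 0.4953 -0.2361  0.0177] M [-0.0222 -0.0257  0.0108] 0.0008839668440851563
```

View pics/w_n.png

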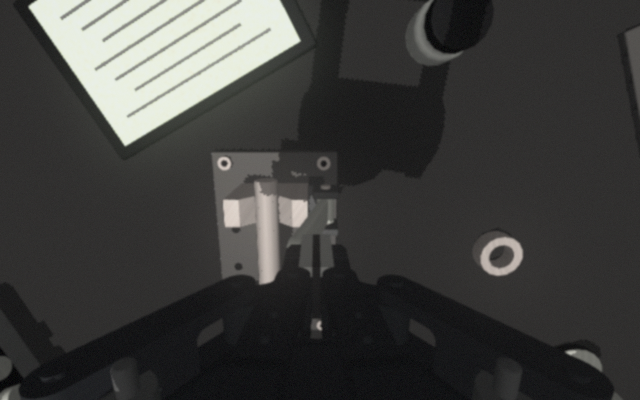

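View pics/c_n.png

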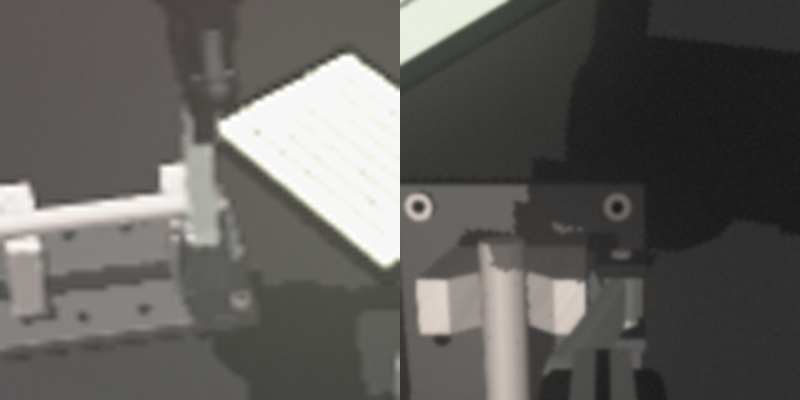

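The strap is past upright (leaning over the bar at about 75°) with negligible force. Following the arc down.

Emit:
play_rows(slide=[[0, 0.1, -0.5], [0, 0.2, -0.5], [0, 0.2, -0.5], [0, 0.3, -0.4], [0, 0.3, -0.4], [0, 0.4, -0.4], [0, 0.4, -0.4], [0, 0, 0]], yaw=[0, 0, 0, 0, 0, 0, 0, 0], grip=[1, 1, 1, 1, 1, 1, 1, 1])

```text
time: 25.6
tool_pos: [0.4634, -0.178, 0.1094]
tool_rot: [0.697, -0.696, 0.123, -0.122]
contact_force: [0.5, -0.8, -0.6]
gripper_width: 0.001
```

```bash
python3 look.py o 280 160 80
```

```text
25.65 tcp fix mm -61.10210270952377 8.358871938042126 109.63296196644647 yaw -19.867938297273813 F [0.0498 0.2158 0.641 ] M [-0.0234  0.0356  0.0182] -0.001625487645782764
```

View pics/c_o.png

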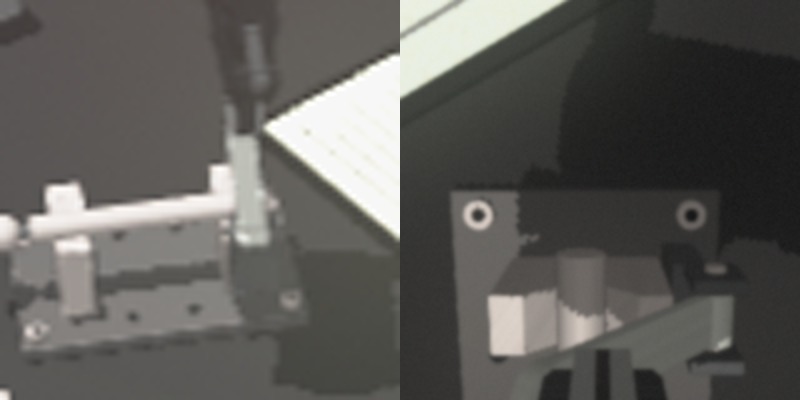

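Emit:
play_rows(slide=[[0, 0.5, -0.4], [0, 0.5, -0.4], [0, 0.5, -0.4], [0, 0.5, -0.3], [0, 0.5, -0.3], [0, 0.5, -0.3], [0, 0.5, -0.2], [0, 0, 0]], yaw=[0, 0, 0, 0, 0, 0, 0, 0], grip=[1, 1, 1, 1, 1, 1, 1, 1])

```text
time: 26.5
tool_pos: [0.4555, -0.1993, 0.0742]
tool_rot: [0.697, -0.696, 0.123, -0.121]
contact_force: [-0.4, 0.6, -0.4]
gripper_width: 0.001
```

```bash
python3 look.py p 280 160 80
```

```text
26.55 tcp fix mm -61.26066742820066 -14.438006274883453 74.60304284897033 yaw -19.852991128918628 F [-1.1461 -0.1379 -0.0043] M [-0.0186 -0.0172  0.0022] 0.0026628491292978776
```

View pics/c_p.png

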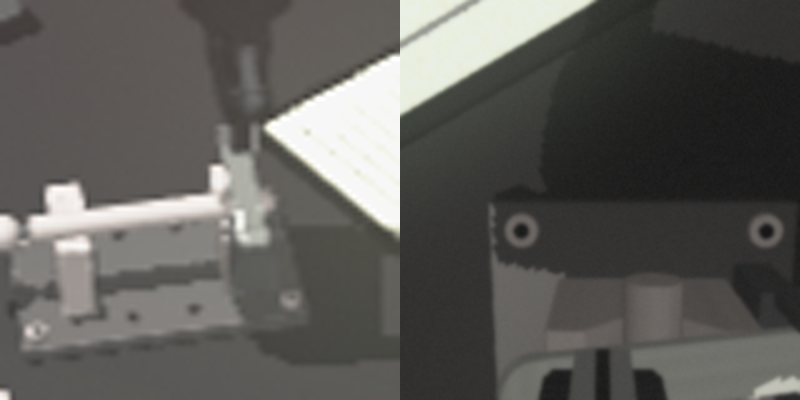

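Emit:
play_rows(slide=[[0, 0.5, -0.2], [0, 0.4, -0.2], [0, 0.3, -0.2], [0, 0.2, 0], [0, 0, 0]], yaw=[0, 0, 0, 0, 0], grip=[1, 1, 1, 1, 1])

```text
time: 27.1
tool_pos: [0.4539, -0.2051, 0.061]
tool_rot: [0.697, -0.697, 0.122, -0.122]
contact_force: [-0.4, 0.5, 0.1]
gripper_width: -0.002
```

Emit:
play_rows(slide=[[0, 0.2, 0], [0, 0.2, 0], [0, 0, 0]], yaw=[0, 0, 0], grip=[1, 1, 1])

```text
time: 27.4
tool_pos: [0.4542, -0.205, 0.0571]
tool_rot: [0.697, -0.696, 0.122, -0.122]
contact_force: [-0.7, -0.1, 1.0]
gripper_width: 0.003
```

Emit:
play_rows(slide=[[0, 0.2, 0], [0, 0, 0]], yaw=[0, 0], grip=[1, 1])

```text
time: 27.6
tool_pos: [0.4542, -0.205, 0.0551]
tool_rot: [0.697, -0.696, 0.122, -0.122]
contact_force: [0.5, -0.0, -0.2]
gripper_width: 0.001
```

Emit:
play_rows(slide=[[0, 0.2, 0], [0, 0, 0]], yaw=[0, 0], grip=[1, 1])

```text
time: 27.8
tool_pos: [0.4544, -0.2051, 0.0541]
tool_rot: [0.697, -0.696, 0.122, -0.122]
contact_force: [-2.1, 0.6, 4.5]
gripper_width: -0.001
```

Emit:
play_rows(slide=[[0, 0.15, 0], [0, 0, 0]], yaw=[0, 0], grip=[1, 1])

```text
time: 28.0
tool_pos: [0.4544, -0.2052, 0.0538]
tool_rot: [0.697, -0.696, 0.122, -0.121]
contact_force: [-5.9, 2.7, 11.5]
gripper_width: -0.002
```

Emit:
play_rows(slide=[[0, 0.15, 0], [0, 0, 0]], yaw=[0, 0], grip=[1, 1])

```text
time: 28.2
tool_pos: [0.4544, -0.2052, 0.0535]
tool_rot: [0.697, -0.696, 0.122, -0.121]
contact_force: [-8.5, 4.6, 18.6]
gripper_width: -0.002
```

```bash
python3 look.py q 280 160 80
```

```text
28.25 tcp fix mm -60.4027484969595 -20.405775890406566 53.48486554007974 yaw -19.824430543963615 F [-8.4376  4.9764 19.1423] M [0.892  1.4805 0.0041] 0.001679075521705088
```

View pics/c_q.png

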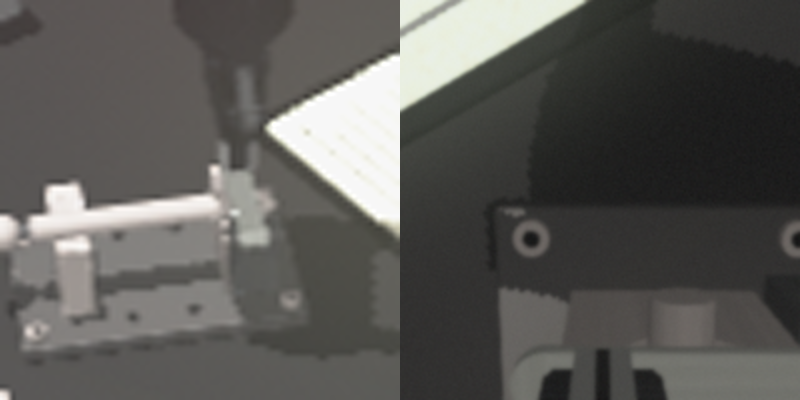

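The press is against a hard stop at 19 N, with the fingertips at about 80 mm, which matches the closed strap. Lifting away and checking.

Emit:
play_rows(slide=[[0, -0.5, 0], [0, -1, 0], [0, -2, 0], [0, -4, 0], [-2, -5, 0], [-3, -4, 0], [0, 0, 0], [0, 0, 0]], yaw=[0, 0, 0, 0, 0, 0, 0, 0], grip=[1, 1, 1, 1, 1, 1, 1, 1])

```text
time: 29.1
tool_pos: [0.4089, -0.1889, 0.2136]
tool_rot: [-0.696, 0.697, -0.121, 0.123]
contact_force: [0.9, 0.1, -0.5]
gripper_width: 0.001
```

```bash
python3 look.py r 270 170 80; python3 - <<'E'
from h import *
cv2.imwrite("pics/end_s.png",cams.grab_frame("scene")["image"][:,:,::-1])
cv2.imwrite("pics/end_t.png",cams.grab_frame("top")["image"][:,:,::-1])
E
```

```text
29.15 tcp fix mm -109.39234399893814 -20.241556028219307 211.64158443847154 yaw -19.845396098376845 F [ 0.1955  0.1276 -0.4098] M [-0.0142  0.0432  0.0121] -0.0015818541787337612
```

View pics/w_r.png

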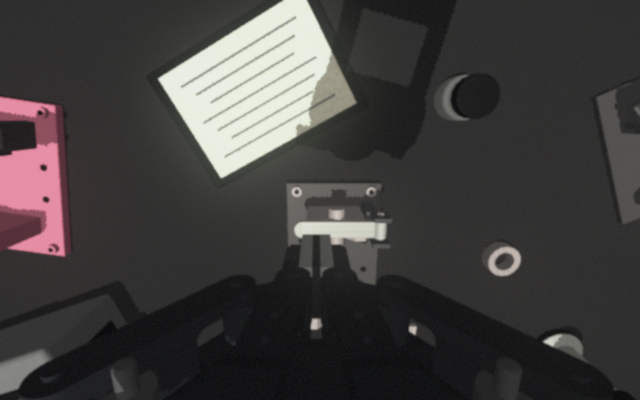

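View pics/c_r.png

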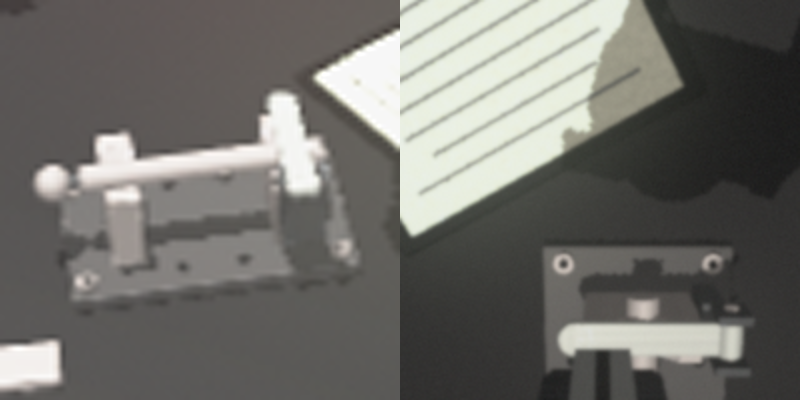

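View pics/end_t.png

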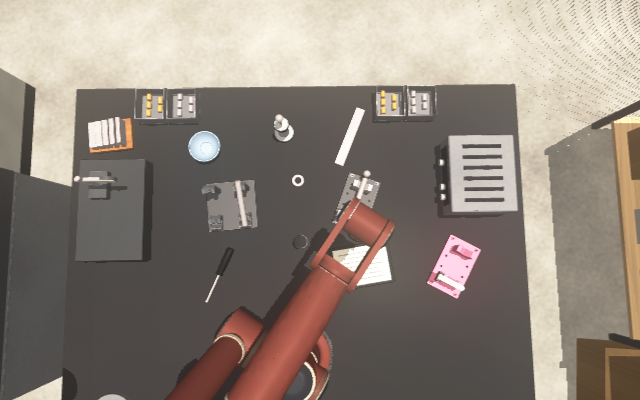

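The strap lies across the bar from hinge (383,230) to tip (296,230). The plain bar and bystanders are where they were. One numeric check.

```bash
python3 - <<'E'
from h import *
m=np.array([.5182,-.2064]);a=np.radians(-19.75);X=np.array([np.cos(a),np.sin(a)]);Y=np.array([-X[1],X[0]])
def fx(p):q=p[:2]-m;return np.array([q@X*1e3,q@Y*1e3,p[2]*1e3])
S=getcal("scene");z=lambda x,y:((x+.5)/5-.5+270,(y+.5)/5-.5+170)
X3,r=tri([S,wc("w_r")],[z(281,93),(295,230)]);print("tip",fx(X3),r)
print("tip at z=80:",fx(onz(wc("w_r"),(295,230),.080)),"hinge-end",fx(onz(wc("w_r"),(383,230),.080)))
print("ball",fx(onz(S,z(51,183),.065)))
A=cv2.imread("pics/top0.png").astype(int);B=cv2.imread("pics/end_t.png").astype(int)
D=(np.abs(A-B).max(2)>40).astype(np.uint8)
n,l,st,c=cv2.connectedComponentsWithStats(D)
for i in range(1,n):
    if st[i,4]>8:print(st[i])
E
```

```text
tip [-61.1118 -42.2152  80.2355] [np.float64(0.001205573348047079), np.float64(0.0012055733480470533)]
tip at z=80: [-59.8668 -42.8     80.    ] hinge-end [-59.8165  47.9638  80.    ]
ball [98.2796  0.2936 65.    ]
[363 170   8   7  39]
[201 175   8   7  44]
[360 176   7  10  35]
[204 183  14  46 226]
[ 225  188  169  212 8475]
[214 203   3  12  13]
[ 23 310  21  10  85]
[   0  313  167   87 5870]
[213 313  48  50 899]
[ 29 355   7   8  24]
[187 354  48  37 980]
[ 36 365   4   5   9]
[317 366  10  12  63]
[309 375  20  25 179]
[181 396   8   4  18]
```

```bash
python3 -c "
from plant import workorder,readout
print(readout.state()['time'],workorder.job_done())"
```

```text
the job is handed in; nothing more can be done
29.3 None
```

The job is handed in at 29.3 s: the ball bar is seated in both Vs with the ball away from the strap, and the strap is closed on it. I gripped the bar near its centre of mass and lowered it foot first into the -x V. It levelled there in the grip, the press peaked at about 26 N, and then I let go. I swung the strap over with shut fingers and pressed it to a hard stop at about 19 N.

**Last checks**
- **Bar:** with the strap closed, the ball is at x = 98 mm, y = 0 in the fixture frame (target 98, 0). Just after release, the shaft ends put the middle within about 1 mm of the seat.
- **Strap:** its tip triangulates to x = -61, y = -42, z = 80 mm, which is level on the bar.
- **Surroundings:** the before and after top views differ only at the bar's old and new places, the strap, and the arm and its shadow. The plain bar and the bystanders I could see are in place. The area under the arm near the jar was hidden from the top view, but the jar shows standing in the last wrist picture.
- **Robot:** it touches nothing, and the wrist force reads about zero.

**What went wrong or disagreed**
- **First grasp missed:** it closed on nothing and moved nothing. In the images the shut fingertips are about 28 mm behind the reported TCP, not 11 mm ahead as stated, so I corrected for that.
- **Strap caught a finger:** on the first sweep its tip caught the shoulder of a finger, and the wrist read about 43 N upward (about 49 N in all) for roughly 0.1–0.2 s. I lifted off at once. This is under the 120 N wrist limit, but I could not tell whether it counts against the 40 N limit on the gripper's body.

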